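Close the loaded sample pots

TASK

Close each sample pot on the stand that has a small bottle in it with one of the steel screw caps: set the cap on the neck, back it off until it drops into the thread, then run it in level until it is fully home. Empty pots stay open; put the caps that are left over in the steel bowl, and do not shift or tip the reagent bottle.

Things in the scene. Friction and masses are not known exactly. Their poses are not given: they have to be found in the camera images.
- stand: Aluminium plate 92 x 370 x 12 mm, fixed, carrying four identical round steel sample pots in a row along its y axis, 95 mm apart. Origin: centre of the underside, z up. A pot is 66 mm across up to 66 mm high; above is a neck 53 mm across its thread, rim 104 mm above the worktop. Open bore 30 mm wide, floor 30 mm above the worktop. More under mouth0 to mouth3.
- mouth0 (a point): Centre of the flat top rim of the pot at the stand's +y end, 104 mm above the worktop; axes as the stand's. All necks: coarse two-start right-hand thread, lead 24 mm a turn, channel 6.8 mm high, with two opposite openings 55 degrees wide. Between them are flat lands 8 mm below the rim, on which the cap's pins rest. Where the openings are differs by pot and start and is not given: look or feel.
- mouth1 (a point): The same point of the next pot towards -y. All necks: at the clockwise end of each land (seen from above) a tooth 14 degrees long and as high as the rim stops the pins, so a cap just set on cannot be turned clockwise far. Backed off (anticlockwise, 125 degrees at most) the pins come to an opening and drop 7 to 10.5 mm onto the thread; past the opening they meet the end of the other rib.
- mouth2 (a point): The same point of the third pot towards -y. All necks: after the drop the cap is run in clockwise, sinking 0.067 mm a degree, until its inside top meets the rim, 80 to 165 degrees on; the last 25 degrees or so only tighten it. The pins have about 1.8 mm of height play in the channel, and the cap 1.5 to 2 mm sideways on the neck.
- bottle0: Small white sample bottle, 27 mm across and 64 mm high, standing in the bore of the pot of mouth0 (its top about 10 mm below the rim); absent at some starts, and then that pot is empty. Origin at the centre of its underside, z up.
- bottle1: Small white sample bottle, 27 mm across and 64 mm high, standing in the bore of the pot of mouth1 (its top about 10 mm below the rim); absent at some starts, and then that pot is empty. Origin at the centre of its underside, z up.
- bottle2: Small white sample bottle, 27 mm across and 64 mm high, standing in the bore of the pot of mouth2 (its top about 10 mm below the rim); absent at some starts, and then that pot is empty. Origin at the centre of its underside, z up.
- bottle3: Small white sample bottle, 27 mm across and 64 mm high, standing in the bore of the pot of mouth3 (its top about 10 mm below the rim); absent at some starts, and then that pot is empty. Origin at the centre of its underside, z up.
- cap0: Steel screw cap, one of four alike, standing on its lower edge: skirt 63 mm across (57 inside), 34 mm high, closed on top, and on it an upright bar to grip and turn it by: 46 mm long along the cap's x, 16 mm thick along y, from 34 to 64 mm above the origin. About 0.5 kg. Origin: centre of the lower edge, z up.
- cap1: Steel screw cap like cap0. Inside every cap are two opposite steel pins 5 mm thick, at the cap's +x and -x, reaching in to 41.6 mm apart, their axes 8 mm above the lower edge; the inside top is 29.8 mm above the lower edge.
- cap2: Steel screw cap like cap0. Height of any cap's origin above the worktop: 90.5 mm when set on a neck with its pins on the lands (98.5 on the teeth), 80 to 83.5 mm when just dropped into an opening, 74.2 mm when fully home.
- mouth3 (a point): The same point of the fourth pot, at the stand's -y end; mouth0 to mouth3 follow one another at y = +142.5, +47.5, -47.5 and -142.5 mm of the stand. The pots are held in the stand by friction only: a cap turned with more than about 0.4 Nm against a tooth, a rib or its seat just turns its pot round with it, which does no harm.
- cap3: Steel screw cap like cap0.
- bowl: Steel bowl, loose, 254 mm across the rim, 99 mm high, flat floor about 120 mm across inside, 2 mm above the worktop. Origin at the centre of its underside.
- reagent: White reagent bottle with a screw lid, loose, 55 mm across, 121 mm high, a bystander standing on the worktop. Origin at the centre of its underside.
Mind the look-alikes: they are no part of the job. What is shaped like the cap2 but orange or red is not meant.

How it is judged:
At the end, for the whole second after the job is handed in: Every bottle present has one cap screwed fully home on its pot (cap centred over the bottle, its lower edge 41 to 46.2 mm above the bottle's underside; home is 44.2, level), every other cap lies in the bowl (its origin within 100 mm of the bowl's axis and below 100 mm), and the caps are at rest (((horizontal distance between cap0 and bowl below 0.1 m and height (world z) of cap0 below 0.1 m) or (horizontal distance between cap0 and bottle0 below 0.012 m and z of cap0 in the frame of bottle0 between 0.041 and 0.0462 m and angle between the z axis of cap0 and the z axis of bottle0, either way round below 0.2 rad) or (horizontal distance between cap0 and bottle1 below 0.012 m and z of cap0 in the frame of bottle1 between 0.041 and 0.0462 m and angle between the z axis of cap0 and the z axis of bottle1, either way round below 0.2 rad) or (horizontal distance between cap0 and bottle2 below 0.012 m and z of cap0 in the frame of bottle2 between 0.041 and 0.0462 m and angle between the z axis of cap0 and the z axis of bottle2, either way round below 0.2 rad) or (horizontal distance between cap0 and bottle3 below 0.012 m and z of cap0 in the frame of bottle3 between 0.041 and 0.0462 m and angle between the z axis of cap0 and the z axis of bottle3, either way round below 0.2 rad)) and ((horizontal distance between cap1 and bowl below 0.1 m and height (world z) of cap1 below 0.1 m) or (horizontal distance between cap1 and bottle0 below 0.012 m and z of cap1 in the frame of bottle0 between 0.041 and 0.0462 m and angle between the z axis of cap1 and the z axis of bottle0, either way round below 0.2 rad) or (horizontal distance between cap1 and bottle1 below 0.012 m and z of cap1 in the frame of bottle1 between 0.041 and 0.0462 m and angle between the z axis of cap1 and the z axis of bottle1, either way round below 0.2 rad) or (horizontal distance between cap1 and bottle2 below 0.012 m and z of cap1 in the frame of bottle2 between 0.041 and 0.0462 m and angle between the z axis of cap1 and the z axis of bottle2, either way round below 0.2 rad) or (horizontal distance between cap1 and bottle3 below 0.012 m and z of cap1 in the frame of bottle3 between 0.041 and 0.0462 m and angle between the z axis of cap1 and the z axis of bottle3, either way round below 0.2 rad)) and ((horizontal distance between cap2 and bowl below 0.1 m and height (world z) of cap2 below 0.1 m) or (horizontal distance between cap2 and bottle0 below 0.012 m and z of cap2 in the frame of bottle0 between 0.041 and 0.0462 m and angle between the z axis of cap2 and the z axis of bottle0, either way round below 0.2 rad) or (horizontal distance between cap2 and bottle1 below 0.012 m and z of cap2 in the frame of bottle1 between 0.041 and 0.0462 m and angle between the z axis of cap2 and the z axis of bottle1, either way round below 0.2 rad) or (horizontal distance between cap2 and bottle2 below 0.012 m and z of cap2 in the frame of bottle2 between 0.041 and 0.0462 m and angle between the z axis of cap2 and the z axis of bottle2, either way round below 0.2 rad) or (horizontal distance between cap2 and bottle3 below 0.012 m and z of cap2 in the frame of bottle3 between 0.041 and 0.0462 m and angle between the z axis of cap2 and the z axis of bottle3, either way round below 0.2 rad)) and ((horizontal distance between cap3 and bowl below 0.1 m and height (world z) of cap3 below 0.1 m) or (horizontal distance between cap3 and bottle0 below 0.012 m and z of cap3 in the frame of bottle0 between 0.041 and 0.0462 m and angle between the z axis of cap3 and the z axis of bottle0, either way round below 0.2 rad) or (horizontal distance between cap3 and bottle1 below 0.012 m and z of cap3 in the frame of bottle1 between 0.041 and 0.0462 m and angle between the z axis of cap3 and the z axis of bottle1, either way round below 0.2 rad) or (horizontal distance between cap3 and bottle2 below 0.012 m and z of cap3 in the frame of bottle2 between 0.041 and 0.0462 m and angle between the z axis of cap3 and the z axis of bottle2, either way round below 0.2 rad) or (horizontal distance between cap3 and bottle3 below 0.012 m and z of cap3 in the frame of bottle3 between 0.041 and 0.0462 m and angle between the z axis of cap3 and the z axis of bottle3, either way round below 0.2 rad)) and ((horizontal distance between cap0 and bottle0 below 0.012 m and z of cap0 in the frame of bottle0 between 0.041 and 0.0462 m and angle between the z axis of cap0 and the z axis of bottle0, either way round below 0.2 rad) or (horizontal distance between cap1 and bottle0 below 0.012 m and z of cap1 in the frame of bottle0 between 0.041 and 0.0462 m and angle between the z axis of cap1 and the z axis of bottle0, either way round below 0.2 rad) or (horizontal distance between cap2 and bottle0 below 0.012 m and z of cap2 in the frame of bottle0 between 0.041 and 0.0462 m and angle between the z axis of cap2 and the z axis of bottle0, either way round below 0.2 rad) or (horizontal distance between cap3 and bottle0 below 0.012 m and z of cap3 in the frame of bottle0 between 0.041 and 0.0462 m and angle between the z axis of cap3 and the z axis of bottle0, either way round below 0.2 rad)) and ((horizontal distance between cap0 and bottle1 below 0.012 m and z of cap0 in the frame of bottle1 between 0.041 and 0.0462 m and angle between the z axis of cap0 and the z axis of bottle1, either way round below 0.2 rad) or (horizontal distance between cap1 and bottle1 below 0.012 m and z of cap1 in the frame of bottle1 between 0.041 and 0.0462 m and angle between the z axis of cap1 and the z axis of bottle1, either way round below 0.2 rad) or (horizontal distance between cap2 and bottle1 below 0.012 m and z of cap2 in the frame of bottle1 between 0.041 and 0.0462 m and angle between the z axis of cap2 and the z axis of bottle1, either way round below 0.2 rad) or (horizontal distance between cap3 and bottle1 below 0.012 m and z of cap3 in the frame of bottle1 between 0.041 and 0.0462 m and angle between the z axis of cap3 and the z axis of bottle1, either way round below 0.2 rad)) and ((horizontal distance between cap0 and bottle2 below 0.012 m and z of cap0 in the frame of bottle2 between 0.041 and 0.0462 m and angle between the z axis of cap0 and the z axis of bottle2, either way round below 0.2 rad) or (horizontal distance between cap1 and bottle2 below 0.012 m and z of cap1 in the frame of bottle2 between 0.041 and 0.0462 m and angle between the z axis of cap1 and the z axis of bottle2, either way round below 0.2 rad) or (horizontal distance between cap2 and bottle2 below 0.012 m and z of cap2 in the frame of bottle2 between 0.041 and 0.0462 m and angle between the z axis of cap2 and the z axis of bottle2, either way round below 0.2 rad) or (horizontal distance between cap3 and bottle2 below 0.012 m and z of cap3 in the frame of bottle2 between 0.041 and 0.0462 m and angle between the z axis of cap3 and the z axis of bottle2, either way round below 0.2 rad)) and ((horizontal distance between cap0 and bottle3 below 0.012 m and z of cap0 in the frame of bottle3 between 0.041 and 0.0462 m and angle between the z axis of cap0 and the z axis of bottle3, either way round below 0.2 rad) or (horizontal distance between cap1 and bottle3 below 0.012 m and z of cap1 in the frame of bottle3 between 0.041 and 0.0462 m and angle between the z axis of cap1 and the z axis of bottle3, either way round below 0.2 rad) or (horizontal distance between cap2 and bottle3 below 0.012 m and z of cap2 in the frame of bottle3 between 0.041 and 0.0462 m and angle between the z axis of cap2 and the z axis of bottle3, either way round below 0.2 rad) or (horizontal distance between cap3 and bottle3 below 0.012 m and z of cap3 in the frame of bottle3 between 0.041 and 0.0462 m and angle between the z axis of cap3 and the z axis of bottle3, either way round below 0.2 rad)) and linear speed of each of cap0, cap1, cap2, cap3 below 0.02 m/s); the robot touches nothing.
It fails at once if the reagent bottle is moved more than 40 mm or tipped (distance of reagent from where it was at the start of the episode above 0.04 m or angle between reagent's own z axis and vertical above 0.5 rad).
It fails at once if a bottle is pulled out of its pot (distance of any of bottle0, bottle1, bottle2, bottle3 from where it was at the start of the episode above 0.04 m).
Of bottle0, bottle1, bottle2, bottle3 only 2 to 3 are there at a start; the rules pass over those that are not, and their reading is None.
At some moment in a run one of cap0, cap1, cap2, cap3, bowl may be knocked a few centimetres aside while the robot is not near it.
It also fails if it takes over 208 s, if anything falls off the work surface, if the arm or the gripper's body presses on something with over 40 N, if the wrist force passes 120 N, or if a joint passes its speed limit or range.

ROBOT

A 6-joint arm with a two-finger parallel gripper is mounted at the origin on a cart in front of the work surface, level with it; the furniture and walls round the work are solid. World frame = base frame: x ahead of the robot, y to its left, z up, the work surface at z = 0. Lengths are in m, angles in rad, forces in N, time in s.
With the tool pointing down it reaches from about 0.275 to 0.825 m from the base axis. Payload 5.2 kg.
Tool frame: the origin (TCP) lies between the finger pads; the fingertips stand r.finger_overhang ahead of it and the grasp point (between the pads) lies 8 mm behind it (r.finger_overhang is the distance from the TCP to the fingertips, in m); z points along the fingers, y is the direction in which the jaws open and shut (so a half turn about z gives the same grasp; the last joint's range is limited). The gripper opens to 93 mm and grips with 3 to 60 N. Pads are 15 mm wide; open, the fingers measure 128 mm over their backs; the gripper's body (75 mm by 188 mm) begins 65 mm behind the grasp point.
Start: joints at [0.984, 0.259, 1.535, -0, 1.348, -0.203], TCP at [0.206, 0.51, 0.23] pointing down, gripper open.
Joint ranges: [-3.14, 3.14], [-0.91, 2.08], [0.19, 2.58], [-1.22, 4.36], [0.22, 2.71], [-3.12, 3.12]. Speed limits (rad/s): [2.57, 2.57, 3.14, 3.14, 3.14, 3.14].

INTERFACE

Orientations are given as a rotation vector (axis times angle).
In Python, from bench import r gives the robot as it stands.
- The arm moves only by the tool step_arm, never from a script. Its arguments are lists of equal length, an entry for each row: "linear": the shift along the world's x, y, z in m, a list of three; "twist": the turn, a rotation vector about the world's x, y, z in rad, a list of three; "claw": the closure, from -1 (fully open) to 1 (shut). In form: {"linear": [[x, y, z], ...], "twist": [[wx, wy, wz], ...], "claw": [claw, ...]}. A call has exactly 5 rows; each row shifts and turns the commanded pose from where the row before left it; what a row does not reach is not made up. A row lasts 1/12 s, in which the tool goes at most 41.7 mm and 7.16 degrees, less where a joint would pass 70% of its speed; a pose out of reach is approached as far as the arm can. A call with a gripper value outside its range is refused whole. The fingers move at their own pace and stop on an object; "grip_force" is the grip in N (left out, the last holds). Time passes only in rows, so rows that do not move let the fingers close, or fill a call up. It gives the time, the measured TCP pose, the force and the opening at its end, in the units of the state.
- r.state(): the state, without advancing time (a new reading comes with each control period).
- r.capture(name): name is "side" or "top"; returns a dict with "pixels" (480x640x3 uint8, red, green, blue), "intrinsics" (3x3 intrinsics, pixels), "world_from_camera" (4x4, takes a point from camera to world coordinates). Camera axes: x right, y up, looking along -z (the intrinsics and any distortion apply to the point x, -y, -z); pixel columns grow to the right and rows downward; lengths in m; the calibration is good to about 2 mm. A picture is of the moment at which its call begins. There is no depth.
- r.sign_off(): hands the job in, once; it reports no verdict.
Trained networks look in the newest picture that a camera, given by its name, has taken for a name from the list of things; names that differ only in an ending like _2 or _b are one class to them, and where a whole thing is asked for, a point or a joint stands for the part that bears it (a point fixed in the world has none). Each returns a list of dicts, best first, with "p" (0 to 1); they miss things now and then, are a little off and sometimes report something else, mostly with a low value. They report only what shows in the picture. A call takes as long as a camera call. They do not tell look-alikes from the thing itself.
- r.spot_in(camera, target): "extent" ([left, top, width, height] in pixels, round what is visible of it).
- r.tip_of(camera, target): "position" ([column, row] in pixels: a listed point, or the origin of a listed thing).
The state is a dict: "t": time; "joint_pos": joint angles; "dq": joint speeds; "effort": joint torques, N m; "position": TCP position; "eef_rot": TCP orientation; "ft_force": force on the tool from outside, world axes, zero at the start; "torque": the same for the moment, N m; "width": finger opening in m.
Only numpy, scipy, OpenCV 4.12 (cv2) and the standard library are available. Lean on these libraries where they do the work, as an engineer would, in place of code of your own. Each camera call takes 0.05 s, during which the arm holds its last target. There are 200 camera calls.

## Working session

There is one attempt and no reset: what is moved stays moved. The work goes in short steps, Python scripts to look and compute and a tool call to move; the robot and the scene stay as the last step left them, time stands still between calls to the robot, and variables do not carry over. Pictures are saved under pics/ and viewed, about 12 in all and at most 16, crops included, and the job is handed in when it is done.

Besides the shell and the picture viewer there is one more tool, called after "Request:" in YAML: its name, and indented under it one key for each argument. step_arm: Moves the arm, as the interface text tells. Its arguments: {"type":"object","properties":{"linear":{"type":"array","items":{"type":"array","items":{"type":"number"}}},"twist":{"type":"array","items":{"type":"array","items":{"type":"number"}}},"claw":{"type":"array","items":{"type":"number"}},"grip_force":{"type":"number"}},"required":["linear","twist","claw"]}

```bash
ls; mkdir -p pics
cat > h.py <<'E'
from bench import r
import numpy as np, cv2
def cap(n,f=None):
    c=r.capture(n)
    if f: cv2.imwrite('pics/'+f,c['pixels'][:,:,::-1])
    return c
def ray(c,uv,z):
    K=c['intrinsics'];T=c['world_from_camera']
    d=np.linalg.inv(K)@[uv[0],uv[1],1.]; d=T[:3,:3]@[d[0],-d[1],-d[2]]
    o=T[:3,3]; return o+d*(z-o[2])/d[2]
def proj(c,p):
    T=c['world_from_camera'];q=T[:3,:3].T@(np.array(p)-T[:3,3]);q=c['intrinsics']@[q[0],-q[1],-q[2]]
    return q[:2]/q[2]
E
python3 - <<'E'
from h import *
print(r.state(), r.finger_overhang)
for n in('top','side'):
    c=cap(n,n+'0.png'); print(n,c['intrinsics'].tolist(),c['world_from_camera'].round(3).tolist(),c.keys())
    for t,z in [('cap0',0),('bowl',0),('reagent',0),('stand',0),('mouth0',.104),('mouth1',.104),('mouth2',.104),('mouth3',.104),('bottle0',.03),('bottle1',.03)]:
        for d in r.tip_of(n,t)[:6]:
            print(t,np.round(d['p'],2),np.round(d['position']),ray(c,d['position'],z).round(3))
E
```

```text
pics
{'t': 0.0, 'joint_pos': array([ 9.84225756e-01,  2.59323420e-01,  1.53610980e+00, -1.43214101e-05,
        1.34801542e+00, -2.02808408e-01]), 'dq': array([ 1.82985639e-04, -8.36476336e-04, -1.55575010e-03, -1.51902815e-03,
       -7.03214358e-05,  7.76228244e-04]), 'effort': array([-2.16408320e-03, -4.37300885e+01, -2.83994168e+01,  7.15667009e-02,
        4.17128624e-02, -1.09340153e-04]), 'position': array([0.20560292, 0.5095321 , 0.22881753]), 'eef_rot': array([-5.98981146e-01, -3.08324765e+00,  2.69906658e-03]), 'ft_force': array([-0.32121256,  0.35253289, -0.10032421]), 'torque': array([-0.03315435,  0.07671581,  0.04122562]), 'width': 0.09308193443625959} 0.011
top [[540.7278319965959, 0.0, 312.0398004304686], [0.0, 540.7278319965959, 239.72840405915278], [0.0, 0.0, 1.0]] [[0.01, 0.992, -0.126, 0.39], [-1.0, 0.009, -0.01, 0.055], [-0.009, 0.126, 0.992, 1.607], [0.0, 0.0, 0.0, 1.0]] dict_keys(['pixels', 'intrinsics', 'world_from_camera'])
cap0 0.95 [362. 293.] [ 0.437 -0.078  0.   ]
cap0 0.94 [284. 284.] [0.46  0.154 0.   ]
cap0 0.84 [249. 300.] [0.411 0.255 0.   ]
cap0 0.8
[... 1907 characters left out ...]
0 0.67 [320. 230.] [0.587 0.05  0.104]
mouth0 0.56 [289. 194.] [0.614 0.304 0.104]
mouth1 0.94 [310. 216.] [0.603 0.138 0.104]
mouth1 0.74 [294. 206.] [0.587 0.218 0.104]
mouth1 0.67 [320. 230.] [0.587 0.05  0.104]
mouth1 0.56 [289. 194.] [0.614 0.304 0.104]
mouth2 0.94 [310. 216.] [0.603 0.138 0.104]
mouth2 0.74 [294. 206.] [0.587 0.218 0.104]
mouth2 0.67 [320. 230.] [0.587 0.05  0.104]
mouth2 0.56 [289. 194.] [0.614 0.304 0.104]
mouth3 0.94 [310. 216.] [0.603 0.138 0.104]
mouth3 0.74 [294. 206.] [0.587 0.218 0.104]
mouth3 0.67 [320. 230.] [0.587 0.05  0.104]
mouth3 0.56 [289. 194.] [0.614 0.304 0.104]
bottle0 0.55 [320. 229.] [0.651 0.166 0.03 ]
bottle1 0.55 [320. 229.] [0.651 0.166 0.03 ]
```

Run:
```python
import cv2
i=cv2.imread('pics/top0.png'); cv2.imwrite('pics/a.png',cv2.resize(i[170:350,160:420],(800,554),interpolation=cv2.INTER_CUBIC))
i=cv2.imread('pics/side0.png'); cv2.imwrite('pics/b.png',cv2.resize(i[170:350,200:440],(800,600),interpolation=cv2.INTER_CUBIC))
```

```text
(no output)
```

View pics/a.png

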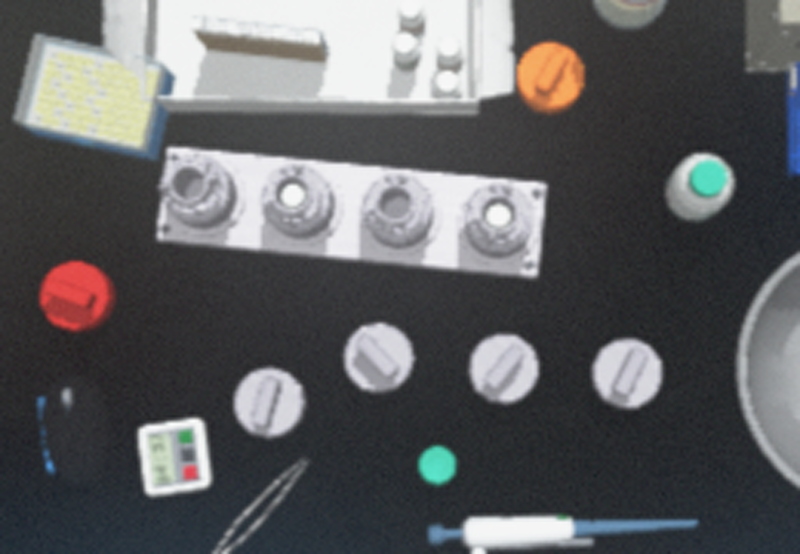

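View pics/b.png

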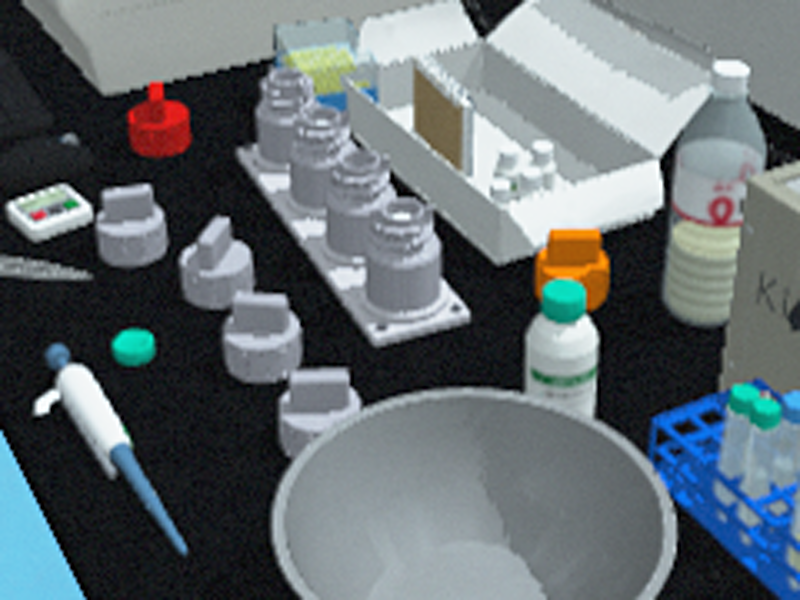

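Run:
```python
import cv2,numpy as np
from h import *
i=cv2.imread('pics/top0.png')
ps=[(247,300),(283,286),(323,290),(363,291),(220,231),(254,233),(288,236),(321,238)]
t=[cv2.resize(i[y-14:y+14,x-14:x+14],(196,196),interpolation=cv2.INTER_CUBIC) for x,y in ps]
cv2.imwrite('pics/c.png',np.vstack([np.hstack(t[:4]),np.hstack(t[4:])]))
g=cv2.cvtColor(i,cv2.COLOR_BGR2GRAY).astype(float)
# caps: bright blobs
m=((g>75)&(i.max(2).astype(int)-i.min(2)<40)).astype(np.uint8)
n,l,s,ce=cv2.connectedComponentsWithStats(m)
for k in range(1,n):
    if 200<s[k][4]<6000: print(s[k],ce[k].round(1))
```

```text
[ 352   87   49   93 3508] [375.7 129.5]
[506 209  18  22 252] [515.8 219.7]
[ 210  217  129   44 4129] [273.9 238.2]
[376 219  23  23 274] [385.9 231.3]
[522 219  36  28 592] [537.2 233.4]
[  17  222   49   44 1886] [ 41.6 243.3]
[582 232  38  27 670] [598.5 245.9]
[ 66 245  38  21 702] [ 84.8 255.2]
[515 252  36  27 779] [532.9 265.3]
[271 274  24  24 439] [282.5 285.6]
[312 278  24  24 435] [323.2 289.1]
[352 280  24  23 438] [363.5 290.9]
[236 289  24  24 448] [247.  300.3]
[204 305  25  27 530] [215.8 317.9]
[506 308  19  26 407] [514.9 320.1]
[309 337  48  20 501] [327.6 343.6]
[  62  363  138  117 4012] [133.9 415.5]
[  31  402   90   78 1969] [ 82.3 448.1]
[315 454  49  26 994] [339.2 468.5]
```

View pics/c.png

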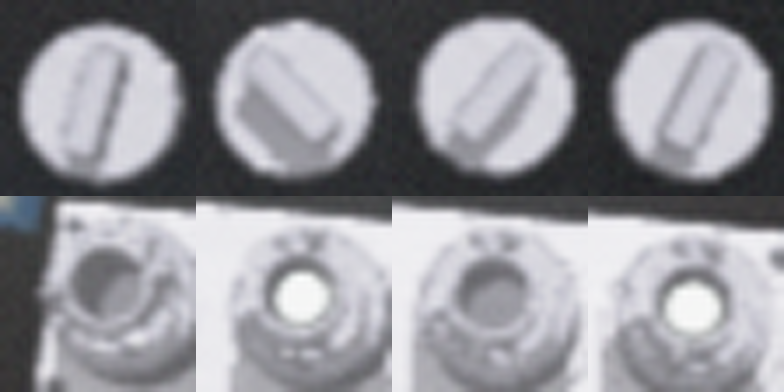

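Run:
```python
import cv2,numpy as np
from h import *
i=cv2.imread('pics/top0.png'); c=cap('top')
ps=[(247,300),(283,286),(323,290),(363,291)]
ends=[((110,45),(80,153)),((60,61),(134,135)),((133,47),(76,130)),((132,45),(92,148))]
g=cv2.cvtColor(i,cv2.COLOR_BGR2GRAY)
for p,e in zip(ps,ends):
    w=[ray(c,np.array(p)-14+(np.array(q)+.5)/7-.5,.064) for q in e]
    d=w[0]-w[1]
    sub=g[p[1]-15:p[1]+16,p[0]-15:p[0]+16]; U=cv2.resize(sub,None,fx=8,fy=8,interpolation=cv2.INTER_CUBIC)
    ct=max(cv2.findContours((U>120).astype(np.uint8),0,1)[0],key=cv2.contourArea)
    el=cv2.fitEllipse(cv2.convexHull(ct)); ce=(np.array(el[0])+.5)/8-.5+np.array(p)-15
    print('bar mid',((w[0]+w[1])/2).round(4)[:2],'len',np.linalg.norm(d).round(3),'yaw',np.degrees(np.arctan2(d[1],d[0])).round(1),'disc',ray(c,ce,.031).round(4)[:2],np.array(el[1])/8)
for p in [(254,233),(321,238)]:
    sub=g[p[1]-12:p[1]+13,p[0]-12:p[0]+13].astype(float)
    U=cv2.resize(sub,None,fx=8,fy=8,interpolation=cv2.INTER_CUBIC)
    m=(U>238).astype(np.uint8);n,l,s,cc=cv2.connectedComponentsWithStats(m)
    for k in range(1,n):
        if s[k][4]>1000 : print('bottle',s[k],ray(c,(cc[k]+.5)/8-.5+np.array(p)-12,.094).round(4))
print(ray(c,(438,292),0))
b=max(cv2.findContours(cv2.inRange(g[220:360,380:540],60,220),0,1)[0],key=cv2.contourArea)
for d in r.spot_in('top','bowl')[:2]: 
    x,y,w,h=d['extent'];print('bowl',d, ray(c,(x+w/2,y+h/2),.099).round(3))
# stand outline: bright-blob min area rect at z=.012
m=cv2.inRange(g,75,255);n,l,s,cc=cv2.connectedComponentsWithStats(m)
k=l[258-1,300] if l[257,300] else l[255,300]
pts=np.argwhere(l==l[238,271])[:,::-1].astype(np.float32); rc=cv2.minAreaRect(pts);print(rc)
for q in cv2.boxPoints(rc): print(ray(c,q,.012).round(4))
```

```text
bar mid [0.4126 0.2554] len 0.045 yaw -14.2 disc [0.4116 0.2572] [22.33338356 23.07906532]
bar mid [0.4536 0.1531] len 0.043 yaw 45.8 disc [0.4548 0.1548] [22.44744682 22.71131706]
bar mid [0.4472 0.036 ] len 0.041 yaw -34.1 disc [0.4458 0.0362] [22.41077232 22.6303463 ]
bar mid [ 0.4423 -0.0806] len 0.045 yaw -21.3 disc [ 0.4422 -0.0804] [22.41195488 22.76925087]
bottle [  83   76   46   47 1646] [0.5999 0.2322 0.094 ]
bottle [   0   20   85   32 1115] [0.6117 0.0688 0.094 ]
bottle [  80   91   50   43 1678] [0.5827 0.0429 0.094 ]
[ 0.44167475 -0.30290979  0.        ]
bowl {'extent': [403.1, 243.7, 89.5, 92.0], 'p': 0.93} [ 0.445 -0.308  0.099]
((273.77227783203125, 236.77723693847656), (126.66822814941406, 35.82134246826172), 5.710593223571777)
[0.5641 0.3767 0.012 ]
[0.6717 0.3696 0.012 ]
[ 0.6367 -0.0082  0.012 ]
[0.53  0.002 0.012]
```

Request:
step_arm:
  linear:
    - [0.016, -0.0316, 0]
    - [0.016, -0.0316, 0]
    - [0.016, -0.0316, 0]
    - [0.016, -0.0316, 0]
    - [0.016, -0.0316, 0]
  twist:
    - [0, 0, -0.1]
    - [0, 0, -0.11]
    - [0, 0, 0]
    - [0, 0, 0]
    - [0, 0, 0]
  claw: [-0.2, -0.2, -0.2, -0.2, -0.2]
  grip_force: 15

```text
t: 1.62
position: [0.2862, 0.3506, 0.2297]
eef_rot: [0.918, 3.004, 0.0]
ft_force: [0.6, -0.3, 0.4]
width: 0.0641
```

Request:
step_arm:
  linear:
    - [0.016, -0.0316, 0]
    - [0.016, -0.0316, 0]
    - [0.016, -0.0316, 0]
    - [0.016, -0.0316, 0]
    - [0.016, -0.0316, 0]
  twist:
    - [0, 0, 0]
    - [0, 0, 0]
    - [0, 0, 0]
    - [0, 0, 0]
    - [0, 0, 0]
  claw: [-0.2, -0.2, -0.2, -0.2, -0.2]

```text
t: 2.03
position: [0.3664, 0.1924, 0.23]
eef_rot: [0.919, 3.003, 0.001]
ft_force: [0.6, 0.0, 0.2]
width: 0.0557
```

Request:
step_arm:
  linear:
    - [0.016, -0.0316, 0]
    - [0.016, -0.0316, 0]
    - [0.016, -0.0316, 0]
    - [0.016, -0.0316, 0]
    - [0.016, -0.0316, 0]
  twist:
    - [0, 0, 0]
    - [0, 0, 0]
    - [0, 0, 0]
    - [0, 0, 0]
    - [0, 0, 0]
  claw: [-0.2, -0.2, -0.2, -0.2, -0.2]

```text
t: 2.45
position: [0.4464, 0.0342, 0.2299]
eef_rot: [0.919, 3.003, 0.0]
ft_force: [0.4, 0.5, 0.5]
width: 0.0557
```

Request:
step_arm:
  linear:
    - [0, 0, -0.03]
    - [0, 0, -0.03]
    - [0, 0, -0.03]
    - [0, 0, -0.03]
    - [0, 0, 0]
  twist:
    - [0, 0, 0]
    - [0, 0, 0]
    - [0, 0, 0]
    - [0, 0, 0]
    - [0, 0, 0]
  claw: [-0.2, -0.2, -0.2, -0.2, -0.2]

```text
t: 2.87
position: [0.442, 0.0364, 0.1051]
eef_rot: [-0.917, -2.995, 0.002]
ft_force: [-0.9, 0.1, -0.5]
width: 0.0561
```

Run:
```python
from h import *
from scipy.spatial.transform import Rotation as R
s=r.state();y=R.from_rotvec(s['eef_rot']).as_matrix()[:,1];print(s['position'],np.degrees(np.arctan2(y[1],y[0])),s['dq'].round(3))
c=cap('top');s=r.state();print(s['position'])
```

```text
[0.4420216  0.03637727 0.1050938 ] 55.94194578158374 [ 0.008 -0.06  -0.085  0.001  0.125  0.001]
[0.44361637 0.03626081 0.10765629]
```

Request:
step_arm:
  linear:
    - [0.0, 0, -0.02]
    - [0, 0, -0.02]
    - [0, 0, -0.018]
    - [0, 0, 0]
    - [0, 0, 0]
  twist:
    - [0, 0, 0]
    - [0, 0, 0]
    - [0, 0, 0]
    - [0, 0, 0]
    - [0, 0, 0]
  claw: [-0.2, -0.2, -0.2, -0.2, -0.2]

```text
t: 3.33
position: [0.4466, 0.036, 0.0528]
eef_rot: [0.918, 3.004, 0.0]
ft_force: [0.1, -0.8, 0.2]
width: 0.0559
```

Request:
step_arm:
  linear:
    - [0, 0, 0]
    - [0, 0, 0]
    - [0, 0, 0]
    - [0, 0, 0]
    - [0, 0, 0]
  twist:
    - [0, 0, 0]
    - [0, 0, 0]
    - [0, 0, 0]
    - [0, 0, 0]
    - [0, 0, 0]
  claw: [1, 1, 1, 1, 1]

```text
t: 3.75
position: [0.4463, 0.036, 0.0522]
eef_rot: [0.919, 3.003, 0.0]
ft_force: [0.7, 0.6, -0.2]
width: 0.0274
```

Request:
step_arm:
  linear:
    - [0, 0, 0]
    - [0, 0, 0]
    - [0, 0, 0]
    - [0, 0, 0]
    - [0, 0, 0]
  twist:
    - [0, 0, 0]
    - [0, 0, 0]
    - [0, 0, 0]
    - [0, 0, 0]
    - [0, 0, 0]
  claw: [1, 1, 1, 1, 1]

```text
t: 4.17
position: [0.4464, 0.0362, 0.052]
eef_rot: [0.919, 3.003, 0.001]
ft_force: [0.3, 3.7, 5.3]
width: 0.0158
```

Request:
step_arm:
  linear:
    - [0, 0, 0]
    - [0, 0, 0]
    - [0, 0, 0.015]
    - [0, 0, 0.02]
    - [0, 0, 0.01]
  twist:
    - [0, 0, 0]
    - [0, 0, 0]
    - [0, 0, 0]
    - [0, 0, 0.0]
    - [0, 0, 0.11]
  claw: [-0.7, -0.7, -0.7, -0.7, -0.7]

```text
t: 4.58
position: [0.4459, 0.0357, 0.0976]
eef_rot: [-0.753, -3.05, 0.001]
ft_force: [0.5, -0.1, -0.1]
width: 0.0446
```

Request:
step_arm:
  linear:
    - [0, 0, 0]
    - [0, 0, 0]
    - [0, 0, 0]
    - [0, 0, 0]
    - [0, 0, 0]
  twist:
    - [0, 0, 0.12]
    - [0, 0, 0.12]
    - [0, 0, 0.12]
    - [0, 0, 0.12]
    - [0, 0, 0.12]
  claw: [-0.7, -0.7, -0.7, -0.7, -0.7]

```text
t: 5.0
position: [0.4453, 0.0357, 0.0963]
eef_rot: [0.192, -3.134, 0.0]
ft_force: [-1.0, 0.8, 1.0]
width: 0.0765
```

Request:
step_arm:
  linear:
    - [0, 0, 0]
    - [0, 0, 0]
    - [0, 0, 0]
    - [0, 0, 0]
    - [0, 0, 0]
  twist:
    - [0, 0, 0.12]
    - [0, 0, 0.12]
    - [0, 0, 0.12]
    - [0, 0, 0.12]
    - [0, 0, 0.12]
  claw: [-0.7, -0.7, -0.7, -0.7, -0.7]

```text
t: 5.42
position: [0.4453, 0.0357, 0.0962]
eef_rot: [1.109, -2.938, -0.0]
ft_force: [-0.0, -0.4, -0.8]
width: 0.0789
```

Request:
step_arm:
  linear:
    - [0, 0, 0]
    - [0, 0, 0]
    - [0, 0, 0]
    - [0, 0, -0.02]
    - [0, 0, -0.024]
  twist:
    - [0, 0, 0.12]
    - [0, 0, 0.12]
    - [0, 0, 0.021]
    - [0, 0, 0]
    - [0, 0, 0]
  claw: [-0.7, -0.7, -0.7, -0.7, -0.7]

```text
t: 5.83
position: [0.4474, 0.0356, 0.0534]
eef_rot: [-1.469, 2.773, -0.004]
ft_force: [0.2, -0.9, -0.3]
width: 0.079
```

Request:
step_arm:
  linear:
    - [0, 0, 0]
    - [0, 0, 0]
    - [0, 0, 0]
    - [0, 0, 0]
    - [0, 0, 0]
  twist:
    - [0, 0, 0]
    - [0, 0, 0]
    - [0, 0, 0]
    - [0, 0, 0]
    - [0, 0, 0]
  claw: [1, 1, 1, 1, 1]

```text
t: 6.25
position: [0.4467, 0.0358, 0.0537]
eef_rot: [-1.473, 2.773, -0.002]
ft_force: [0.9, 0.4, 0.4]
width: 0.0506
```

Request:
step_arm:
  linear:
    - [0, 0, 0]
    - [0, 0, 0]
    - [0, 0, 0]
    - [0, 0, 0]
    - [0, 0, 0]
  twist:
    - [0, 0, 0]
    - [0, 0, 0]
    - [0, 0, 0]
    - [0, 0, 0]
    - [0, 0, 0]
  claw: [1, 1, 1, 1, 1]

```text
t: 6.67
position: [0.446, 0.0362, 0.0535]
eef_rot: [-1.474, 2.774, -0.0]
ft_force: [-1.7, 0.8, 6.7]
width: 0.0459
```

Request:
step_arm:
  linear:
    - [0, 0, 0]
    - [0, 0, 0]
    - [0, 0, 0.015]
    - [0, 0, 0.02]
    - [0, 0, 0.01]
  twist:
    - [0, 0, 0]
    - [0, 0, 0]
    - [0, 0, 0]
    - [0, 0, 0.0]
    - [0, 0, -0.11]
  claw: [-0.7, -0.7, -0.5, -0.3, -0.3]

```text
t: 7.08
position: [0.4468, 0.0358, 0.0992]
eef_rot: [-1.32, 2.849, -0.002]
ft_force: [0.0, -1.2, 1.2]
width: 0.0609
```

Request:
step_arm:
  linear:
    - [0, 0, 0]
    - [0, 0, 0]
    - [0, 0, 0]
    - [0, 0, 0]
    - [0, 0, 0]
  twist:
    - [0, 0, -0.12]
    - [0, 0, -0.12]
    - [0, 0, -0.12]
    - [0, 0, -0.12]
    - [0, 0, -0.12]
  claw: [-0.3, -0.3, -0.3, -0.3, -0.3]

```text
t: 7.5
position: [0.4461, 0.0359, 0.0978]
eef_rot: [-0.409, 3.114, -0.0]
ft_force: [0.0, -0.6, -0.3]
width: 0.0604
```

Request:
step_arm:
  linear:
    - [0, 0, 0]
    - [0, 0, 0]
    - [0, 0, 0]
    - [0, 0, 0]
    - [0, 0, 0]
  twist:
    - [0, 0, -0.12]
    - [0, 0, -0.12]
    - [0, 0, -0.12]
    - [0, 0, -0.12]
    - [0, 0, -0.12]
  claw: [-0.3, -0.3, -0.3, -0.3, -0.3]

```text
t: 7.92
position: [0.4461, 0.0359, 0.0977]
eef_rot: [0.53, 3.096, -0.0]
ft_force: [0.3, 0.4, -0.4]
width: 0.0604
```

Request:
step_arm:
  linear:
    - [0, 0, 0]
    - [0, 0, 0]
    - [0, 0, 0]
    - [0, 0, -0.02]
    - [0, 0, -0.025]
  twist:
    - [0, 0, -0.12]
    - [0, 0, -0.12]
    - [0, 0, -0.021]
    - [0, 0, 0]
    - [0, 0, 0]
  claw: [-0.3, -0.3, -0.3, -0.3, -0.3]

```text
t: 8.33
position: [0.4482, 0.0356, 0.0539]
eef_rot: [0.913, 3.0, 0.001]
ft_force: [0.7, 0.5, -0.7]
width: 0.0604
```

Request:
step_arm:
  linear:
    - [0, 0, 0]
    - [0, 0, 0]
    - [0, 0, 0]
    - [0, 0, 0]
    - [0, 0, 0]
  twist:
    - [0, 0, 0]
    - [0, 0, 0]
    - [0, 0, 0]
    - [0, 0, 0]
    - [0, 0, 0]
  claw: [1, 1, 1, 1, 1]
  grip_force: 35

```text
t: 8.75
position: [0.4469, 0.0359, 0.0538]
eef_rot: [0.918, 3.002, 0.0]
ft_force: [0.3, -0.7, 0.3]
width: 0.032
```

Request:
step_arm:
  linear:
    - [0, 0, 0]
    - [0, 0, 0]
    - [0, 0, 0]
    - [0, 0, 0]
    - [0, 0, 0]
  twist:
    - [0, 0, 0]
    - [0, 0, 0]
    - [0, 0, 0]
    - [0, 0, 0]
    - [0, 0, 0]
  claw: [1, 1, 1, 1, 1]

```text
t: 9.17
position: [0.4463, 0.036, 0.0532]
eef_rot: [0.919, 3.003, 0.0]
ft_force: [-0.9, 0.3, 5.4]
width: 0.0157
```

Request:
step_arm:
  linear:
    - [0, 0, 0.025]
    - [0, 0, 0.025]
    - [0, 0, 0.025]
    - [0, 0, 0.025]
    - [0, 0, 0.025]
  twist:
    - [0, 0, 0]
    - [0, 0, 0]
    - [0, 0, 0]
    - [0, 0, 0]
    - [0, 0, 0]
  claw: [1, 1, 1, 1, 1]

```text
t: 9.58
position: [0.4447, 0.0362, 0.1778]
eef_rot: [-0.918, -3.002, 0.001]
ft_force: [0.0, 0.3, -4.8]
width: 0.0159
```

Request:
step_arm:
  linear:
    - [0.034, 0.0018, 0]
    - [0.034, 0.0017, 0]
    - [0.034, 0.0017, 0]
    - [0.034, 0.0018, 0]
    - [0, 0, 0]
  twist:
    - [0, 0, 0]
    - [0, 0, 0]
    - [0, 0, 0]
    - [0, 0, 0]
    - [0, 0, 0]
  claw: [1, 1, 1, 1, 1]

```text
t: 10.0
position: [0.5872, 0.0427, 0.1758]
eef_rot: [0.919, 3.002, 0.001]
ft_force: [1.4, -0.9, -3.9]
width: 0.0157
```

Request:
step_arm:
  linear:
    - [0, 0, 0]
    - [0, 0, 0]
    - [0, 0, 0]
    - [0, 0, 0]
    - [0, 0, 0]
  twist:
    - [0, 0, 0]
    - [0, 0, 0]
    - [0, 0, 0]
    - [0, 0, 0]
    - [0, 0, 0]
  claw: [1, 1, 1, 1, 1]

```text
t: 10.42
position: [0.5811, 0.0431, 0.1779]
eef_rot: [-0.919, -3.004, 0.0]
ft_force: [0.2, -0.4, -4.5]
width: 0.0158
```

Request:
step_arm:
  linear:
    - [0.001, 0, -0.005]
    - [0, 0, -0.006]
    - [0, 0, -0.005]
    - [0, 0, 0]
    - [0, 0, 0]
  twist:
    - [0, 0, 0]
    - [0, 0, 0]
    - [0, 0, 0]
    - [0, 0, 0]
    - [0, 0, 0]
  claw: [1, 1, 1, 1, 1]

```text
t: 10.83
position: [0.5824, 0.043, 0.1609]
eef_rot: [-0.919, -3.003, 0.0]
ft_force: [0.1, -0.5, -4.0]
width: 0.016
```

Request:
step_arm:
  linear:
    - [0, 0, -0.003]
    - [0, 0, -0.003]
    - [0, 0, -0.003]
    - [0, 0, 0]
    - [0, 0, 0]
  twist:
    - [0, 0, 0]
    - [0, 0, 0]
    - [0, 0, 0]
    - [0, 0, 0]
    - [0, 0, 0]
  claw: [1, 1, 1, 1, 1]

```text
t: 11.25
position: [0.5827, 0.043, 0.1524]
eef_rot: [-0.919, -3.004, 0.0]
ft_force: [-0.1, 1.5, -4.3]
width: 0.0151
```

```bash
cat >> h.py <<'E'
from scipy.spatial.transform import Rotation as R
def st():
    s=r.state();y=R.from_rotvec(s['eef_rot']).as_matrix()[:,1]
    print('pos',s['position'].round(4),'phi',np.degrees(np.arctan2(y[1],y[0])).round(1),'F',s['ft_force'].round(1),'T',s['torque'].round(2),'q',s['joint_pos'].round(2),'w',s['width'].round(4),'t',round(s['t'],2))
E
python3 -c "
from h import *
st()
a=cap('top')['pixels'];b=cap('side')['pixels']
f=lambda i,x,y:cv2.resize(i[y-40:y+40,x-40:x+40,::-1],(400,400),interpolation=cv2.INTER_CUBIC)
cv2.imwrite('pics/d.png',np.hstack([f(a,321,235),f(b,320,235)]))"
```

```text
Traceback (most recent call last):
  File "h.py", line 17, in st
    print('pos',s['position'].round(4),'phi',np.degrees(np.arctan2(y[1],y[0])).round(1),'F',s['ft_force'].round(1),'T',s['torque'].round(2),'q',s['joint_pos'].round(2),'w',s['width'].round(4),'t',round(s['t'],2))
                                                                                                                                                                            ^^^^^^^^^^^^^^^^
AttributeError: 'float' object has no attribute 'round'
```

Request:
step_arm:
  linear:
    - [0, 0, -0.002]
    - [0, 0, -0.002]
    - [0, 0, -0.001]
    - [0, 0, 0]
    - [0, 0, 0]
  twist:
    - [0, 0, 0]
    - [0, 0, 0]
    - [0, 0, 0]
    - [0, 0, 0]
    - [0, 0, 0]
  claw: [1, 1, 1, 1, 1]

```text
t: 11.67
position: [0.5834, 0.0435, 0.1477]
eef_rot: [0.919, 3.003, 0.002]
ft_force: [2.5, 3.3, -4.7]
width: 0.0156
```

Request:
step_arm:
  linear:
    - [0, 0, -0.001]
    - [0, 0, -0.001]
    - [0, 0, -0.001]
    - [0, 0, 0]
    - [0, 0, 0]
  twist:
    - [0, 0, 0]
    - [0, 0, 0]
    - [0, 0, 0]
    - [0, 0, 0]
    - [0, 0, 0]
  claw: [1, 1, 1, 1, 1]

```text
t: 12.08
position: [0.5832, 0.0434, 0.1446]
eef_rot: [0.919, 3.004, 0.001]
ft_force: [3.2, 3.7, -3.7]
width: 0.0157
```

```bash
sed -i "s/s\['width'\].round(4)/round(s['width'],4)/" h.py
python3 -c "
from h import *
st()"
```

```text
pos [0.5832 0.0434 0.1446] phi 56.0 F [ 3.2  3.7 -3.7] T [ 1.   -0.6  -0.15] q [-0.12  0.39  1.57  0.    1.18 -1.09] w 0.0157 t 12.08
```

Request:
step_arm:
  linear:
    - [0.0005, 0.0006, -0.001]
    - [0, 0, -0.001]
    - [0, 0, 0]
    - [0, 0, 0]
    - [0, 0, 0]
  twist:
    - [0, 0, 0]
    - [0, 0, 0]
    - [0, 0, 0]
    - [0, 0, 0]
    - [0, 0, 0]
  claw: [1, 1, 1, 1, 1]

```text
t: 12.5
position: [0.5833, 0.0436, 0.1423]
eef_rot: [-0.919, -3.004, 0.0]
ft_force: [2.1, 3.3, -5.7]
width: 0.0156
```

```bash
python3 -c "
from h import *
st()"
```

```text
pos [0.5833 0.0436 0.1423] phi 56.0 F [ 2.1  3.3 -5.7] T [ 0.71 -0.45 -0.09] q [-0.12  0.39  1.57  0.    1.18 -1.09] w 0.0156 t 12.5
```

Request:
step_arm:
  linear:
    - [0, 0, -0.001]
    - [0, 0, -0.001]
    - [0, 0, 0]
    - [0, 0, 0]
    - [0, 0, 0]
  twist:
    - [0, 0, 0]
    - [0, 0, 0]
    - [0, 0, 0]
    - [0, 0, 0]
    - [0, 0, 0]
  claw: [1, 1, 1, 1, 1]

```text
t: 12.92
position: [0.5833, 0.0436, 0.1405]
eef_rot: [-0.919, -3.004, 0.0]
ft_force: [2.2, 3.8, -4.5]
width: 0.0156
```

Request:
step_arm:
  linear:
    - [0.0002, 0.0003, -0.001]
    - [0, 0, -0.001]
    - [0, 0, 0]
    - [0, 0, 0]
    - [0, 0, 0]
  twist:
    - [0, 0, 0]
    - [0, 0, 0]
    - [0, 0, 0]
    - [0, 0, 0]
    - [0, 0, 0]
  claw: [1, 1, 1, 1, 1]

```text
t: 13.33
position: [0.5835, 0.0438, 0.1384]
eef_rot: [-0.919, -3.004, 0.001]
ft_force: [1.5, 1.7, -5.2]
width: 0.0159
```

```bash
python3 -c "
from h import *
st()"
```

```text
pos [0.5835 0.0438 0.1384] phi 56.0 F [ 1.5  1.7 -5.2] T [ 0.37 -0.34 -0.05] q [-0.12  0.39  1.57 -0.    1.17 -1.09] w 0.0159 t 13.33
```

Request:
step_arm:
  linear:
    - [0, 0, -0.001]
    - [0, 0, -0.001]
    - [0, 0, 0]
    - [0, 0, 0]
    - [0, 0, 0]
  twist:
    - [0, 0, 0]
    - [0, 0, 0]
    - [0, 0, 0]
    - [0, 0, 0]
    - [0, 0, 0]
  claw: [1, 1, 1, 1, 1]

```text
t: 13.75
position: [0.5835, 0.0438, 0.1365]
eef_rot: [-0.919, -3.004, 0.0]
ft_force: [1.0, 1.7, -5.0]
width: 0.0158
```

Request:
step_arm:
  linear:
    - [0.0001, 0.0002, -0.001]
    - [0, 0, -0.001]
    - [0, 0, 0]
    - [0, 0, 0]
    - [0, 0, 0]
  twist:
    - [0, 0, 0]
    - [0, 0, 0]
    - [0, 0, 0]
    - [0, 0, 0]
    - [0, 0, 0]
  claw: [1, 1, 1, 1, 1]

```text
t: 14.17
position: [0.5839, 0.0438, 0.1358]
eef_rot: [0.918, 3.003, -0.001]
ft_force: [-2.1, 0.4, 7.8]
width: 0.0157
```

Request:
step_arm:
  linear:
    - [0, 0, -0.001]
    - [0, 0, 0]
    - [0, 0, 0]
    - [0, 0, 0]
    - [0, 0, 0]
  twist:
    - [0, 0, 0]
    - [0, 0, 0]
    - [0, 0, 0]
    - [0, 0, 0]
    - [0, 0, 0]
  claw: [1, 1, 1, 1, 1]

```text
t: 14.58
position: [0.584, 0.0438, 0.1357]
eef_rot: [0.918, 3.002, -0.0]
ft_force: [-3.4, -0.1, 10.5]
width: 0.0155
```

```bash
python3 -c "
from h import *
st()"
```

```text
pos [0.584  0.0438 0.1357] phi 56.0 F [-3.4 -0.1 10.5] T [0.14 0.91 0.02] q [-0.12  0.4   1.58 -0.    1.16 -1.09] w 0.0155 t 14.58
```

Request:
step_arm:
  linear:
    - [0, 0, -0.0003]
    - [0, 0, -0.0004]
    - [0, 0, -0.0004]
    - [0, 0, -0.0004]
    - [0, 0, -0.0004]
  twist:
    - [0, 0, -0.1]
    - [0, 0, -0.1]
    - [0, 0, -0.1]
    - [0, 0, -0.1]
    - [0, 0, -0.1]
  claw: [1, 1, 1, 1, 1]

```text
t: 15.0
position: [0.5833, 0.0428, 0.1338]
eef_rot: [1.639, 2.679, -0.003]
ft_force: [-5.6, -3.8, 14.4]
width: 0.0157
```

```bash
python3 -c "
from h import *
st()"
```

```text
pos [0.5833 0.0428 0.1338] phi 27.1 F [-5.6 -3.8 14.4] T [-0.34  1.34  0.09] q [-0.12  0.4   1.58 -0.    1.16 -0.59] w 0.0157 t 15.0
```

Request:
step_arm:
  linear:
    - [-0.0003, -0.0002, -0.0003]
    - [-0.0003, -0.0002, -0.0003]
    - [0, 0, -0.0004]
    - [0, 0, -0.0004]
    - [0, 0, -0.0004]
  twist:
    - [0, 0, -0.1]
    - [0, 0, -0.1]
    - [0, 0, -0.1]
    - [0, 0, -0.1]
    - [0, 0, -0.1]
  claw: [1, 1, 1, 1, 1]

```text
t: 15.42
position: [0.5837, 0.0428, 0.1318]
eef_rot: [2.25, 2.189, 0.0]
ft_force: [-2.2, -1.2, 8.6]
width: 0.016
```

Request:
step_arm:
  linear:
    - [0, 0, -0.0004]
    - [0, 0, -0.0003]
    - [0, 0, -0.0004]
    - [0, 0, -0.0004]
    - [0, 0, -0.0004]
  twist:
    - [0, 0, -0.1]
    - [0, 0, -0.1]
    - [0, 0, -0.1]
    - [0, 0, -0.1]
    - [0, 0, -0.1]
  claw: [1, 1, 1, 1, 1]

```text
t: 15.83
position: [0.5825, 0.0439, 0.1298]
eef_rot: [2.724, 1.566, -0.0]
ft_force: [-6.6, 1.6, 14.2]
width: 0.016
```

```bash
python3 -c "
from h import *
st()"
```

```text
pos [0.5825 0.0439 0.1298] phi -30.2 F [-6.6  1.6 14.2] T [0.56 1.72 0.37] q [-0.12  0.4   1.59 -0.    1.15  0.41] w 0.016 t 15.83
```

Request:
step_arm:
  linear:
    - [-0.0003, 0.0001, -0.0003]
    - [-0.0002, 0, -0.0003]
    - [0, 0, -0.0004]
    - [0, 0, -0.0004]
    - [0, 0, -0.0004]
  twist:
    - [0, 0, -0.1]
    - [0, 0, -0.1]
    - [0, 0, -0.1]
    - [0, 0, -0.1]
    - [0, 0, -0.1]
  claw: [1, 1, 1, 1, 1]

```text
t: 16.25
position: [0.5844, 0.0426, 0.1282]
eef_rot: [3.023, 0.842, 0.006]
ft_force: [0.5, -2.4, 7.4]
width: 0.0158
```

Request:
step_arm:
  linear:
    - [0, 0, -0.0004]
    - [0, 0, -0.0003]
    - [0, 0, -0.0003]
    - [0, 0, 0]
    - [0, 0, 0]
  twist:
    - [0, 0, -0.1]
    - [0, 0, -0.1]
    - [0, 0, -0.1]
    - [0, 0, -0.1]
    - [0, 0, -0.1]
  claw: [1, 1, 1, 1, 1]

```text
t: 16.67
position: [0.5841, 0.0431, 0.1274]
eef_rot: [3.139, 0.068, 0.007]
ft_force: [-0.2, 0.1, 8.3]
width: 0.0156
```

```bash
python3 -c "
from h import *
st()"
```

```text
pos [0.5841 0.0431 0.1274] phi -87.5 F [-0.2  0.1  8.3] T [0.06 0.35 0.11] q [-0.12  0.4   1.59 -0.    1.14  1.41] w 0.0156 t 16.67
```

Request:
step_arm:
  linear:
    - [0, 0, -0.0002]
    - [0, 0, 0]
    - [0, 0, 0]
    - [0, 0, 0]
    - [0, 0, 0]
  twist:
    - [0, 0, -0.1]
    - [0, 0, -0.1]
    - [0, 0, -0.1]
    - [0, 0, -0.1]
    - [0, 0, -0.1]
  claw: [1, 1, 1, 1, 1]

```text
t: 17.08
position: [0.5842, 0.0431, 0.1274]
eef_rot: [3.06, -0.71, 0.007]
ft_force: [-1.3, -1.7, 9.0]
width: 0.0159
```

```bash
python3 -c "
from h import *
st()"
```

```text
pos [0.5842 0.0431 0.1274] phi -116.1 F [-1.3 -1.7  9. ] T [-0.14  0.43  0.44] q [-0.12  0.4   1.59 -0.    1.14  1.91] w 0.0159 t 17.08
```

Request:
step_arm:
  linear:
    - [0, 0, 0.0015]
    - [0, 0, 0]
    - [0, 0, 0]
    - [0, 0, 0.01]
    - [0, 0, 0.02]
  twist:
    - [0, 0, 0]
    - [0, 0, 0]
    - [0, 0, 0]
    - [0, 0, 0]
    - [0, 0, 0]
  claw: [-0.3, -0.3, -0.3, -0.3, -0.3]
  grip_force: 15

```text
t: 17.5
position: [0.5806, 0.0439, 0.1545]
eef_rot: [3.061, -0.703, -0.01]
ft_force: [0.2, 0.2, -1.5]
width: 0.0446
```

Request:
step_arm:
  linear:
    - [0, 0, 0.03]
    - [0, 0, 0.03]
    - [0, 0, 0.02]
    - [0, 0, 0]
    - [0, 0, 0]
  twist:
    - [0, 0, 0]
    - [0, 0, 0]
    - [0, 0, 0]
    - [0, 0, 0]
    - [0, 0, 0]
  claw: [-0.3, -0.3, -0.3, -0.3, -0.3]

```text
t: 17.92
position: [0.5833, 0.0437, 0.2382]
eef_rot: [-3.062, 0.703, -0.005]
ft_force: [0.1, 0.0, -0.7]
width: 0.0606
```

```bash
cat >> h.py <<'E'
def caps(c):
    i=c['pixels'];g=cv2.cvtColor(i,cv2.COLOR_RGB2GRAY)
    m=((g>75)&(i.max(2).astype(int)-i.min(2)<40)).astype(np.uint8)
    n,l,s,ce=cv2.connectedComponentsWithStats(m)
    for k in range(1,n):
        if 380<s[k][4]<480 and abs(s[k][2]-24)<3 and abs(s[k][3]-24)<3:
            p=ce[k].round().astype(int)
            U=cv2.resize(g[p[1]-15:p[1]+16,p[0]-15:p[0]+16],None,fx=8,fy=8,interpolation=cv2.INTER_CUBIC)
            ct=max(cv2.findContours((U>120).astype(np.uint8),0,1)[0],key=cv2.contourArea)
            e=cv2.fitEllipse(cv2.convexHull(ct)); q=(np.array(e[0])+.5)/8-.5+p-15
            print('cap',p,ray(c,q,.031).round(4)[:2],np.round(np.array(e[1])/8,1))
E
python3 -c "
from h import *
st()
c=cap('top','top1.png');caps(c)
s=cap('side','side1.png')['pixels']
f=lambda i,x,y:cv2.resize(i[y-60:y+60,x-80:x+80,::-1],(400,300),interpolation=cv2.INTER_CUBIC)
cv2.imwrite('pics/e.png',np.hstack([f(c['pixels'],310,260),f(s,310,235)]))"
```

```text
pos [0.5833 0.0437 0.2382] phi -115.9 F [ 0.1  0.  -0.7] T [ 0.06  0.14 -0.03] q [-0.12  0.31  1.44 -0.    1.39  1.91] w 0.0606 t 17.92
cap [364 291] [ 0.4422 -0.0804] [22.5 22.7]
cap [247 300] [0.4116 0.2572] [22.3 23.1]
```

View pics/e.png

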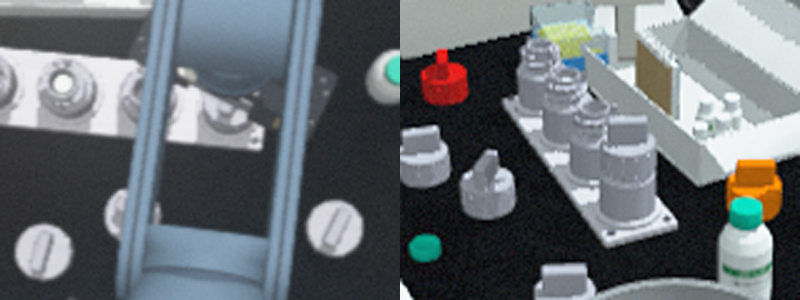

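Request:
step_arm:
  linear:
    - [-0.026, 0.022, 0]
    - [-0.026, 0.022, 0]
    - [-0.026, 0.022, 0]
    - [-0.026, 0.022, 0]
    - [-0.0253, 0.0224, 0]
  twist:
    - [0, 0, -0.105]
    - [0, 0, -0.105]
    - [0, 0, -0.105]
    - [0, 0, 0]
    - [0, 0, 0]
  claw: [-0.7, -0.7, -0.7, -0.7, -0.7]

```text
t: 18.43
position: [0.4509, 0.1547, 0.2347]
eef_rot: [2.911, -1.176, -0.005]
ft_force: [-0.0, 0.7, 0.2]
width: 0.0786
```

Request:
step_arm:
  linear:
    - [0, 0, -0.035]
    - [0, 0, -0.035]
    - [0, 0, -0.035]
    - [0, 0, -0.035]
    - [0, 0, 0]
  twist:
    - [0, 0, 0]
    - [0, 0, 0]
    - [0, 0, 0]
    - [0, 0, 0]
    - [0, 0, 0]
  claw: [-0.7, -0.7, -0.7, -0.7, -0.7]

```text
t: 18.85
position: [0.447, 0.1536, 0.0896]
eef_rot: [2.907, -1.173, -0.021]
ft_force: [-2.2, -0.1, -0.9]
width: 0.0789
```

Request:
step_arm:
  linear:
    - [0, 0, 0]
    - [0, 0, 0]
    - [0, 0, 0]
    - [0, 0, 0]
    - [0, 0, 0]
  twist:
    - [0, 0, 0]
    - [0, 0, 0]
    - [0, 0, 0]
    - [0, 0, 0]
    - [0, 0, 0]
  claw: [-0.7, -0.7, -0.7, -0.7, -0.7]

```text
t: 19.27
position: [0.4545, 0.1543, 0.0982]
eef_rot: [-2.912, 1.175, -0.004]
ft_force: [-0.3, -0.5, 0.2]
width: 0.0794
```

```bash
python3 -c "
from h import *
st()
c=cap('top','top2.png');caps(c)"
```

```text
pos [0.4545 0.1543 0.0982] phi -134.0 F [-0.3 -0.5  0.2] T [ 0.04  0.15 -0.03] q [0.09 0.27 1.88 0.   0.99 2.43] w 0.0794 t 19.27
cap [363 291] [ 0.4422 -0.0804] [22.4 22.7]
```

Request:
step_arm:
  linear:
    - [0, 0, -0.015]
    - [0, 0, -0.015]
    - [0, 0, -0.01]
    - [0, 0, -0.005]
    - [0, 0, 0]
  twist:
    - [0, 0, 0]
    - [0, 0, 0]
    - [0, 0, 0]
    - [0, 0, 0]
    - [0, 0, 0]
  claw: [-0.7, -0.7, -0.7, -0.7, -0.7]

```text
t: 19.73
position: [0.4526, 0.1541, 0.0508]
eef_rot: [2.912, -1.176, -0.003]
ft_force: [-0.2, 0.1, -0.2]
width: 0.0792
```

Request:
step_arm:
  linear:
    - [0, 0, 0]
    - [0, 0, 0]
    - [0, 0, 0]
    - [0, 0, 0]
    - [0, 0, 0]
  twist:
    - [0, 0, 0]
    - [0, 0, 0]
    - [0, 0, 0]
    - [0, 0, 0]
    - [0, 0, 0]
  claw: [1, 1, 1, 1, 1]

```text
t: 20.15
position: [0.4539, 0.1544, 0.0521]
eef_rot: [-2.912, 1.176, -0.002]
ft_force: [1.2, 2.8, 1.2]
width: 0.0501
```

Request:
step_arm:
  linear:
    - [0, 0, 0]
    - [0, 0, 0]
    - [0, 0, 0]
    - [0, 0, 0]
    - [0, 0, 0]
  twist:
    - [0, 0, 0]
    - [0, 0, 0]
    - [0, 0, 0]
    - [0, 0, 0]
    - [0, 0, 0]
  claw: [1, 1, 1, 1, 1]

```text
t: 20.57
position: [0.4542, 0.1546, 0.0521]
eef_rot: [-2.912, 1.175, -0.002]
ft_force: [1.1, 5.0, 5.2]
width: 0.0461
```

Request:
step_arm:
  linear:
    - [0, 0, 0]
    - [0, 0, 0]
    - [0, 0, 0.015]
    - [0, 0, 0.02]
    - [0, 0, 0.01]
  twist:
    - [0, 0, 0]
    - [0, 0, 0]
    - [0, 0, 0]
    - [0, 0, 0.0]
    - [0, 0, 0.11]
  claw: [-0.7, -0.7, -0.5, -0.3, -0.3]

```text
t: 20.98
position: [0.4527, 0.1537, 0.0972]
eef_rot: [2.972, -1.014, -0.002]
ft_force: [1.2, -0.9, 0.1]
width: 0.0606
```

Request:
step_arm:
  linear:
    - [0, 0, 0]
    - [0, 0, 0]
    - [0, 0, 0]
    - [0, 0, 0]
    - [0, 0, 0]
  twist:
    - [0, 0, 0.12]
    - [0, 0, 0.12]
    - [0, 0, 0.12]
    - [0, 0, 0.12]
    - [0, 0, 0.12]
  claw: [-0.3, -0.3, -0.3, -0.3, -0.3]

```text
t: 21.4
position: [0.4521, 0.1536, 0.0958]
eef_rot: [3.139, -0.08, -0.004]
ft_force: [-0.5, 0.3, 0.6]
width: 0.0606
```

Request:
step_arm:
  linear:
    - [0, 0, 0]
    - [0, 0, 0]
    - [0, 0, 0]
    - [0, 0, 0]
    - [0, 0, 0]
  twist:
    - [0, 0, 0.12]
    - [0, 0, 0.12]
    - [0, 0, 0.12]
    - [0, 0, 0.12]
    - [0, 0, 0.12]
  claw: [-0.3, -0.3, -0.3, -0.3, -0.3]

```text
t: 21.82
position: [0.4521, 0.1536, 0.0957]
eef_rot: [3.024, 0.851, -0.005]
ft_force: [0.9, 0.3, 0.1]
width: 0.0602
```

Request:
step_arm:
  linear:
    - [0, 0, 0]
    - [0, 0, 0]
    - [0, 0, -0.01]
    - [0, 0, -0.02]
    - [0, 0, -0.015]
  twist:
    - [0, 0, 0.12]
    - [0, 0, 0.12]
    - [0, 0, 0.021]
    - [0, 0, 0]
    - [0, 0, 0]
  claw: [-0.3, -0.3, -0.3, -0.3, -0.3]

```text
t: 22.23
position: [0.4523, 0.1538, 0.0499]
eef_rot: [-2.893, -1.225, 0.003]
ft_force: [-0.1, -0.4, -0.3]
width: 0.0607
```

Request:
step_arm:
  linear:
    - [0, 0, 0]
    - [0, 0, 0]
    - [0, 0, 0]
    - [0, 0, 0]
    - [0, 0, 0]
  twist:
    - [0, 0, 0]
    - [0, 0, 0]
    - [0, 0, 0]
    - [0, 0, 0]
    - [0, 0, 0]
  claw: [1, 1, 1, 1, 1]
  grip_force: 35

```text
t: 22.65
position: [0.4539, 0.1542, 0.0523]
eef_rot: [2.891, 1.228, 0.002]
ft_force: [0.7, 0.2, 0.5]
width: 0.032
```

Request:
step_arm:
  linear:
    - [0, 0, 0]
    - [0, 0, 0]
    - [0, 0, 0]
    - [0, 0, 0]
    - [0, 0, 0]
  twist:
    - [0, 0, 0]
    - [0, 0, 0]
    - [0, 0, 0]
    - [0, 0, 0]
    - [0, 0, 0]
  claw: [1, 1, 1, 1, 1]

```text
t: 23.07
position: [0.4536, 0.1542, 0.052]
eef_rot: [2.891, 1.229, 0.001]
ft_force: [0.5, -0.6, 4.3]
width: 0.0156
```

```bash
python3 -c "
from h import *
st()"
```

```text
pos [0.4536 0.1542 0.052 ] phi -43.9 F [ 0.5 -0.6  4.3] T [-0.05  0.23  0.  ] q [ 0.09  0.34  1.93 -0.    0.88  0.86] w 0.0156 t 23.07
```

Request:
step_arm:
  linear:
    - [0, 0, 0.02]
    - [0, 0, 0.025]
    - [0, 0, 0.03]
    - [0, 0, 0.03]
    - [0, 0, 0.02]
  twist:
    - [0, 0, 0]
    - [0, 0, 0]
    - [0, 0, 0]
    - [0, 0, 0]
    - [0, 0, 0]
  claw: [1, 1, 1, 1, 1]

```text
t: 23.48
position: [0.4533, 0.1543, 0.1783]
eef_rot: [2.891, 1.229, 0.001]
ft_force: [1.3, -0.1, -4.1]
width: 0.0161
```

Request:
step_arm:
  linear:
    - [0.017, 0.009, 0]
    - [0.017, 0.009, 0]
    - [0.017, 0.009, 0]
    - [0.017, 0.009, 0]
    - [0.017, 0.009, 0]
  twist:
    - [0, 0, 0.105]
    - [0, 0, 0.105]
    - [0, 0, 0.105]
    - [0, 0, 0.105]
    - [0, 0, 0.105]
  claw: [1, 1, 1, 1, 1]

```text
t: 23.9
position: [0.538, 0.1995, 0.1752]
eef_rot: [-2.467, -1.943, 0.004]
ft_force: [0.4, -0.1, -5.3]
width: 0.0159
```

Request:
step_arm:
  linear:
    - [0.017, 0.009, 0]
    - [0.017, 0.009, 0]
    - [0.017, 0.009, 0]
    - [0.0113, 0.0063, 0]
    - [0, 0, 0]
  twist:
    - [0, 0, 0.105]
    - [0, 0, 0.105]
    - [0, 0, 0.105]
    - [0, 0, 0.105]
    - [0, 0, 0.105]
  claw: [1, 1, 1, 1, 1]

```text
t: 24.32
position: [0.6019, 0.2334, 0.1745]
eef_rot: [-1.878, -2.517, 0.001]
ft_force: [-0.7, 0.0, -5.5]
width: 0.0156
```

Request:
step_arm:
  linear:
    - [0, 0, 0]
    - [0, 0, 0]
    - [0, 0, 0]
    - [0, 0, 0]
    - [0, 0, 0]
  twist:
    - [0, 0, 0]
    - [0, 0, 0]
    - [0, 0, 0]
    - [0, 0, 0]
    - [0, 0, 0]
  claw: [1, 1, 1, 1, 1]

```text
t: 24.73
position: [0.6003, 0.2323, 0.1765]
eef_rot: [-1.888, -2.511, 0.0]
ft_force: [-0.0, 0.1, -4.2]
width: 0.0159
```

```bash
python3 -c "
from h import *
st()"
```

```text
pos [0.6003 0.2323 0.1765] phi 16.1 F [-0.   0.1 -4.2] T [-0.05  0.01  0.  ] q [ 0.2   0.46  1.37 -0.    1.31 -0.09] w 0.0159 t 24.73
```

Request:
step_arm:
  linear:
    - [0.0006, 0.0002, -0.006]
    - [0, 0, -0.006]
    - [0, 0, -0.004]
    - [0, 0, 0]
    - [0, 0, 0]
  twist:
    - [0, 0, 0]
    - [0, 0, 0]
    - [0, 0, 0]
    - [0, 0, 0]
    - [0, 0, 0]
  claw: [1, 1, 1, 1, 1]

```text
t: 25.15
position: [0.6008, 0.2326, 0.1598]
eef_rot: [-1.886, -2.512, 0.002]
ft_force: [0.4, -0.2, -4.3]
width: 0.016
```

Request:
step_arm:
  linear:
    - [0, 0, -0.002]
    - [0, 0, -0.002]
    - [0, 0, -0.002]
    - [0, 0, 0]
    - [0, 0, 0]
  twist:
    - [0, 0, 0]
    - [0, 0, 0]
    - [0, 0, 0]
    - [0, 0, 0]
    - [0, 0, 0]
  claw: [1, 1, 1, 1, 1]

```text
t: 25.57
position: [0.6011, 0.2327, 0.1544]
eef_rot: [-1.886, -2.512, 0.0]
ft_force: [0.3, 0.9, -4.8]
width: 0.0158
```

Request:
step_arm:
  linear:
    - [0, 0, -0.002]
    - [0, 0, -0.002]
    - [0, 0, 0]
    - [0, 0, 0]
    - [0, 0, 0]
  twist:
    - [0, 0, 0]
    - [0, 0, 0]
    - [0, 0, 0]
    - [0, 0, 0]
    - [0, 0, 0]
  claw: [1, 1, 1, 1, 1]

```text
t: 25.98
position: [0.6012, 0.2327, 0.1505]
eef_rot: [-1.886, -2.513, 0.0]
ft_force: [-0.5, 0.2, -3.8]
width: 0.0158
```

```bash
python3 -c "
from h import *
st()"
```

```text
pos [0.6012 0.2327 0.1505] phi 16.2 F [-0.5  0.2 -3.8] T [-0.09  0.03  0.04] q [ 0.2   0.48  1.4  -0.    1.26 -0.09] w 0.0158 t 25.98
```

Well centred, no side force. Lower on.

Request:
step_arm:
  linear:
    - [0, 0, -0.002]
    - [0, 0, -0.002]
    - [0, 0, -0.001]
    - [0, 0, 0]
    - [0, 0, 0]
  twist:
    - [0, 0, 0]
    - [0, 0, 0]
    - [0, 0, 0]
    - [0, 0, 0]
    - [0, 0, 0]
  claw: [1, 1, 1, 1, 1]

```text
t: 26.4
position: [0.6011, 0.2327, 0.1454]
eef_rot: [-1.886, -2.512, 0.0]
ft_force: [0.7, 0.1, -3.9]
width: 0.0156
```

Request:
step_arm:
  linear:
    - [0, 0, -0.001]
    - [0, 0, -0.001]
    - [0, 0, -0.001]
    - [0, 0, -0.001]
    - [0, 0, 0]
  twist:
    - [0, 0, 0]
    - [0, 0, 0]
    - [0, 0, 0]
    - [0, 0, 0]
    - [0, 0, 0]
  claw: [1, 1, 1, 1, 1]

```text
t: 26.82
position: [0.6014, 0.2327, 0.1423]
eef_rot: [1.886, 2.512, 0.001]
ft_force: [-1.3, -0.2, 0.0]
width: 0.016
```

```bash
python3 -c "
from h import *
st()"
```

```text
pos [0.6014 0.2327 0.1423] phi 16.2 F [-1.3 -0.2  0. ] T [-0.15  0.34  0.04] q [ 0.2   0.49  1.41 -0.    1.24 -0.09] w 0.016 t 26.82
```

Request:
step_arm:
  linear:
    - [0, 0, -0.001]
    - [0, 0, 0]
    - [0, 0, 0]
    - [0, 0, 0]
    - [0, 0, 0]
  twist:
    - [0, 0, 0.1]
    - [0, 0, 0.1]
    - [0, 0, 0.1]
    - [0, 0, 0.1]
    - [0, 0, 0]
  claw: [1, 1, 1, 1, 1]

```text
t: 27.23
position: [0.6011, 0.2327, 0.1402]
eef_rot: [-1.344, -2.839, 0.0]
ft_force: [0.7, -1.1, -3.8]
width: 0.0159
```

```bash
python3 -c "
from h import *
st()"
```

```text
pos [0.6011 0.2327 0.1402] phi 39.3 F [ 0.7 -1.1 -3.8] T [-0.11  0.03  0.01] q [ 0.2   0.49  1.41 -0.    1.24 -0.49] w 0.0159 t 27.23
```

Request:
step_arm:
  linear:
    - [0, 0, -0.001]
    - [0, 0, -0.001]
    - [0, 0, -0.001]
    - [0, 0, 0]
    - [0, 0, 0]
  twist:
    - [0, 0, 0]
    - [0, 0, 0]
    - [0, 0, 0]
    - [0, 0, 0]
    - [0, 0, 0]
  claw: [1, 1, 1, 1, 1]

```text
t: 27.65
position: [0.6011, 0.2327, 0.1374]
eef_rot: [-1.35, -2.836, 0.0]
ft_force: [-0.8, 0.0, -4.5]
width: 0.0157
```

Request:
step_arm:
  linear:
    - [0, 0, -0.001]
    - [0, 0, -0.001]
    - [0, 0, -0.001]
    - [0, 0, 0]
    - [0, 0, 0]
  twist:
    - [0, 0, 0]
    - [0, 0, 0]
    - [0, 0, 0]
    - [0, 0, 0]
    - [0, 0, 0]
  claw: [1, 1, 1, 1, 1]

```text
t: 28.07
position: [0.6012, 0.2327, 0.1344]
eef_rot: [-1.349, -2.837, 0.0]
ft_force: [1.1, -0.1, -5.1]
width: 0.0158
```

```bash
python3 -c "
from h import *
st()"
```

```text
pos [0.6012 0.2327 0.1344] phi 39.1 F [ 1.1 -0.1 -5.1] T [-0.04  0.02  0.03] q [ 0.2   0.5   1.42  0.    1.22 -0.49] w 0.0158 t 28.07
```

Request:
step_arm:
  linear:
    - [0, 0, -0.001]
    - [0, 0, -0.001]
    - [0, 0, -0.001]
    - [0, 0, 0]
    - [0, 0, 0]
  twist:
    - [0, 0, 0]
    - [0, 0, 0]
    - [0, 0, 0]
    - [0, 0, 0]
    - [0, 0, 0]
  claw: [1, 1, 1, 1, 1]

```text
t: 28.48
position: [0.6016, 0.2328, 0.1325]
eef_rot: [1.349, 2.836, 0.001]
ft_force: [-0.6, -1.0, 1.6]
width: 0.0153
```

```bash
python3 -c "
from h import *
st()"
```

```text
pos [0.6016 0.2328 0.1325] phi 39.1 F [-0.6 -1.   1.6] T [-0.12  0.34  0.05] q [ 0.2   0.5   1.42 -0.    1.22 -0.49] w 0.0153 t 28.48
```

Request:
step_arm:
  linear:
    - [0, 0, -0.0008]
    - [0, 0, -0.0004]
    - [0, 0, -0.0004]
    - [0, 0, -0.0004]
    - [0, 0, -0.0004]
  twist:
    - [0, 0, -0.1]
    - [0, 0, -0.1]
    - [0, 0, -0.1]
    - [0, 0, -0.1]
    - [0, 0, -0.1]
  claw: [1, 1, 1, 1, 1]

```text
t: 28.9
position: [0.6031, 0.2332, 0.131]
eef_rot: [2.013, 2.408, 0.006]
ft_force: [-0.2, -1.4, -2.5]
width: 0.0155
```

```bash
python3 -c "
from h import *
st()"
```

```text
pos [0.6031 0.2332 0.131 ] phi 10.2 F [-0.2 -1.4 -2.5] T [-0.16  0.08 -0.02] q [0.2  0.5  1.42 0.   1.21 0.02] w 0.0155 t 28.9
```

Request:
step_arm:
  linear:
    - [0, 0, -0.0008]
    - [0, 0, -0.0006]
    - [0, 0, -0.0004]
    - [0, 0, -0.0004]
    - [0, 0, -0.0004]
  twist:
    - [0, 0, -0.1]
    - [0, 0, -0.1]
    - [0, 0, -0.1]
    - [0, 0, -0.1]
    - [0, 0, -0.1]
  claw: [1, 1, 1, 1, 1]

```text
t: 29.32
position: [0.6026, 0.2324, 0.1289]
eef_rot: [2.546, 1.836, 0.005]
ft_force: [-0.4, 2.2, 11.9]
width: 0.0159
```

```bash
python3 -c "
from h import *
st()"
```

```text
pos [0.6026 0.2324 0.1289] phi -18.4 F [-0.4  2.2 11.9] T [ 0.45 -0.04  0.05] q [ 0.2   0.5   1.43 -0.    1.21  0.52] w 0.0159 t 29.32
```

Request:
step_arm:
  linear:
    - [0, 0, -0.0003]
    - [0, 0, -0.0004]
    - [0, 0, -0.0004]
    - [0, 0, -0.0004]
    - [0, 0, -0.0004]
  twist:
    - [0, 0, -0.1]
    - [0, 0, -0.1]
    - [0, 0, -0.1]
    - [0, 0, -0.1]
    - [0, 0, -0.1]
  claw: [1, 1, 1, 1, 1]

```text
t: 29.73
position: [0.6023, 0.2321, 0.1271]
eef_rot: [2.921, 1.149, 0.005]
ft_force: [-2.3, -2.3, 10.0]
width: 0.016
```

Request:
step_arm:
  linear:
    - [0, 0, -0.0004]
    - [0, 0, -0.0004]
    - [0, 0, -0.0002]
    - [0, 0, 0]
    - [0, 0, 0]
  twist:
    - [0, 0, -0.1]
    - [0, 0, -0.1]
    - [0, 0, -0.1]
    - [0, 0, -0.1]
    - [0, 0, -0.1]
  claw: [1, 1, 1, 1, 1]

```text
t: 30.15
position: [0.6023, 0.2327, 0.1262]
eef_rot: [3.117, 0.39, 0.006]
ft_force: [-2.9, -1.5, 9.9]
width: 0.0157
```

```bash
python3 -c "
from h import *
st()"
```

```text
pos [0.6023 0.2327 0.1262] phi -75.7 F [-2.9 -1.5  9.9] T [-0.23  0.72  0.14] q [ 0.2   0.5   1.43 -0.    1.2   1.52] w 0.0157 t 30.15
```

Home height reached (.1262); tighten until torque shows.

Request:
step_arm:
  linear:
    - [0, 0, 0]
    - [0, 0, 0]
    - [0, 0, 0]
    - [0, 0, 0]
    - [0, 0, 0]
  twist:
    - [0, 0, -0.1]
    - [0, 0, -0.1]
    - [0, 0, -0.1]
    - [0, 0, -0.1]
    - [0, 0, -0.1]
  claw: [1, 1, 1, 1, 1]

```text
t: 30.57
position: [0.6023, 0.2333, 0.1262]
eef_rot: [-3.115, 0.392, -0.006]
ft_force: [-2.9, 1.9, 8.5]
width: 0.0159
```

```bash
python3 -c "
from h import *
st()"
```

```text
pos [0.6023 0.2333 0.1262] phi -104.4 F [-2.9  1.9  8.5] T [0.47 0.61 0.45] q [0.2  0.5  1.43 0.   1.2  2.02] w 0.0159 t 30.57
```

Request:
step_arm:
  linear:
    - [0, 0, 0.0015]
    - [0, 0, 0]
    - [0, 0, 0]
    - [0, 0, 0.01]
    - [0, 0, 0.02]
  twist:
    - [0, 0, 0]
    - [0, 0, 0]
    - [0, 0, 0]
    - [0, 0, 0]
    - [0, 0, 0]
  claw: [-0.3, -0.3, -0.3, -0.3, -0.3]

```text
t: 30.98
position: [0.5994, 0.2322, 0.1528]
eef_rot: [3.116, -0.384, -0.009]
ft_force: [0.2, -0.9, -0.5]
width: 0.0444
```

Request:
step_arm:
  linear:
    - [0, 0, 0.03]
    - [0, 0, 0.02]
    - [-0.03, 0.004, 0]
    - [-0.04, 0.005, 0]
    - [-0.04, 0.005, 0]
  twist:
    - [0, 0, 0]
    - [0, 0, 0]
    - [0, 0, 0]
    - [0, 0, 0]
    - [0, 0, 0]
  claw: [-0.3, -0.3, -0.3, -0.3, -0.3]

```text
t: 31.4
position: [0.4908, 0.2465, 0.2056]
eef_rot: [-3.117, 0.386, -0.002]
ft_force: [-0.9, 1.2, -0.0]
width: 0.0601
```

Request:
step_arm:
  linear:
    - [-0.04, 0.005, 0]
    - [-0.04, 0.005, 0]
    - [0, 0, -0.02]
    - [0, 0, -0.02]
    - [0, 0, -0.02]
  twist:
    - [0, 0, 0]
    - [0, 0, 0]
    - [0, 0, 0]
    - [0, 0, 0]
    - [0, 0, 0]
  claw: [-0.3, -0.3, -0.3, -0.3, -0.3]

```text
t: 31.82
position: [0.4111, 0.2572, 0.146]
eef_rot: [-3.117, 0.382, -0.005]
ft_force: [0.6, 0.5, -0.5]
width: 0.0604
```

Request:
step_arm:
  linear:
    - [0, 0, 0]
    - [0, 0, 0]
    - [0, 0, 0]
    - [0, 0, 0]
    - [0, 0, 0]
  twist:
    - [0, 0, 0]
    - [0, 0, 0]
    - [0, 0, 0]
    - [0, 0, 0]
    - [0, 0, 0]
  claw: [-0.3, -0.3, -0.3, -0.3, -0.3]

```text
t: 32.23
position: [0.4122, 0.2569, 0.1463]
eef_rot: [-3.117, 0.386, -0.003]
ft_force: [-0.2, 0.2, 0.3]
width: 0.0601
```

```bash
python3 -c "
from h import *
st()
c=cap('top','top3.png');caps(c)
s=cap('side','side3.png')['pixels']
f=lambda i,x,y:cv2.resize(i[y-90:y+90,x-120:x+120,::-1],(400,300),interpolation=cv2.INTER_CUBIC)
cv2.imwrite('pics/f.png',np.hstack([f(c['pixels'],310,260),f(s,310,255)]))
for d in r.spot_in('top','bowl')[:2]: 
    x,y,w,h=d['extent'];print('bowl',d, ray(c,(x+w/2,y+h/2),.099).round(3))
"
```

```text
pos [0.4122 0.2569 0.1463] phi -104.1 F [-0.2  0.2  0.3] T [0.1  0.14 0.04] q [ 0.33  0.22  1.81 -0.    1.11  2.14] w 0.0601 t 32.23
cap [364 291] [ 0.4422 -0.0804] [22.4 22.8]
bowl {'extent': [401.6, 244.1, 90.4, 92.2], 'p': 0.57} [ 0.444 -0.305  0.099]
```

View pics/f.png

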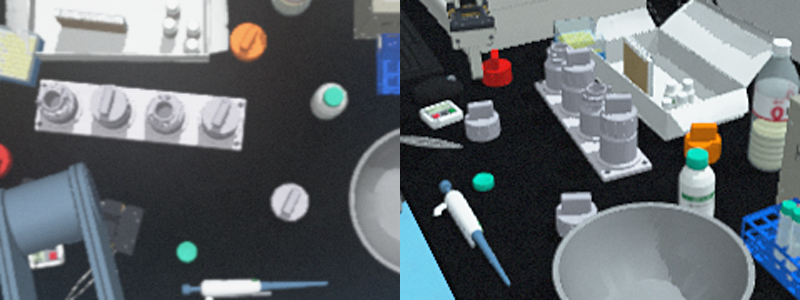

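Request:
step_arm:
  linear:
    - [0, 0, -0.025]
    - [0, 0, -0.025]
    - [0, 0, -0.02]
    - [0, 0, -0.015]
    - [0, 0, -0.007]
  twist:
    - [0, 0, 0]
    - [0, 0, 0]
    - [0, 0, 0]
    - [0, 0, 0]
    - [0, 0, 0]
  claw: [-0.3, -0.3, -0.3, -0.3, -0.3]
  grip_force: 30

```text
t: 32.8
position: [0.4101, 0.2563, 0.0514]
eef_rot: [3.116, -0.386, -0.004]
ft_force: [0.1, -0.3, 0.1]
width: 0.0605
```

Request:
step_arm:
  linear:
    - [0, 0, 0]
    - [0, 0, 0]
    - [0, 0, 0]
    - [0, 0, 0]
    - [0, 0, 0]
  twist:
    - [0, 0, 0]
    - [0, 0, 0]
    - [0, 0, 0]
    - [0, 0, 0]
    - [0, 0, 0]
  claw: [1, 1, 1, 1, 1]

```text
t: 33.22
position: [0.4119, 0.2569, 0.0541]
eef_rot: [-3.117, 0.386, -0.003]
ft_force: [0.2, 0.3, -0.2]
width: 0.0315
```

Request:
step_arm:
  linear:
    - [0, 0, 0]
    - [0, 0, 0]
    - [0, 0, 0]
    - [0, 0, 0]
    - [0, 0, 0]
  twist:
    - [0, 0, 0]
    - [0, 0, 0]
    - [0, 0, 0]
    - [0, 0, 0]
    - [0, 0, 0]
  claw: [1, 1, 1, 1, 1]

```text
t: 33.63
position: [0.4118, 0.2572, 0.0537]
eef_rot: [-3.117, 0.386, -0.002]
ft_force: [0.5, 3.7, 4.9]
width: 0.0158
```

Request:
step_arm:
  linear:
    - [0, 0, 0.025]
    - [0, 0, 0.03]
    - [0, 0, 0.03]
    - [0, 0, 0.03]
    - [0, 0, 0.03]
  twist:
    - [0, 0, 0]
    - [0, 0, 0]
    - [0, 0, 0]
    - [0, 0, 0]
    - [0, 0, 0]
  claw: [1, 1, 1, 1, 1]

```text
t: 34.05
position: [0.4096, 0.2558, 0.198]
eef_rot: [3.115, -0.385, -0.006]
ft_force: [0.4, 0.8, -5.8]
width: 0.0159
```

```bash
python3 -c "
from h import *
st()"
```

```text
pos [0.4096 0.2558 0.198 ] phi -104.1 F [ 0.4  0.8 -5.8] T [0.03 0.03 0.05] q [ 0.33  0.17  1.73 -0.    1.25  2.14] w 0.0159 t 34.05
```

Request:
step_arm:
  linear:
    - [0.0045, -0.0375, 0]
    - [0.0045, -0.0375, 0]
    - [0.0045, -0.0375, 0]
    - [0.0045, -0.0375, 0]
    - [0.0045, -0.0375, 0]
  twist:
    - [0, 0, 0]
    - [0, 0, 0]
    - [0, 0, 0]
    - [0, 0, 0]
    - [0, 0, 0]
  claw: [1, 1, 1, 1, 1]

```text
t: 34.47
position: [0.432, 0.0675, 0.1969]
eef_rot: [3.117, -0.384, -0.006]
ft_force: [1.1, -0.0, -5.8]
width: 0.0157
```

Request:
step_arm:
  linear:
    - [0.0045, -0.0375, 0]
    - [0.0045, -0.0375, 0]
    - [0.0045, -0.0375, 0]
    - [0.0045, -0.0375, 0]
    - [0.0045, -0.0375, 0]
  twist:
    - [0, 0, 0]
    - [0, 0, 0]
    - [0, 0, 0]
    - [0, 0, 0]
    - [0, 0, 0]
  claw: [1, 1, 1, 1, 1]

```text
t: 34.88
position: [0.4545, -0.1198, 0.1967]
eef_rot: [-3.117, 0.386, 0.006]
ft_force: [1.2, 0.9, -5.6]
width: 0.0158
```

Request:
step_arm:
  linear:
    - [0.0045, -0.0375, 0]
    - [0.0045, -0.0375, 0]
    - [0.0045, -0.0375, 0]
    - [0.0045, -0.0375, 0]
    - [0.0045, -0.0375, 0]
  twist:
    - [0, 0, 0]
    - [0, 0, 0]
    - [0, 0, 0]
    - [0, 0, 0]
    - [0, 0, 0]
  claw: [1, 1, 1, 1, 1]

```text
t: 35.3
position: [0.4771, -0.307, 0.1963]
eef_rot: [-3.116, 0.386, 0.006]
ft_force: [1.1, -0.1, -5.3]
width: 0.0159
```

Request:
step_arm:
  linear:
    - [0, 0, 0]
    - [0, 0, 0]
    - [0, 0, 0]
    - [0, 0, 0]
    - [0, 0, 0]
  twist:
    - [0, 0, 0]
    - [0, 0, 0]
    - [0, 0, 0]
    - [0, 0, 0]
    - [0, 0, 0]
  claw: [1, 1, 1, 1, 1]

```text
t: 35.72
position: [0.4784, -0.3042, 0.1978]
eef_rot: [-3.117, 0.384, 0.002]
ft_force: [-0.1, -0.6, -4.9]
width: 0.016
```

```bash
python3 -c "
from h import *
st()
s=cap('side');t=cap('top');caps(t)
f=lambda c,p:cv2.resize(c['pixels'][p[1]-75:p[1]+75,p[0]-100:p[0]+100,::-1],(400,300),interpolation=cv2.INTER_CUBIC)
cv2.imwrite('pics/g.png',np.hstack([f(t,(430,275)),f(s,(340,320))]))
"
```

```text
pos [ 0.4784 -0.3042  0.1978] phi -104.0 F [-0.1 -0.6 -4.9] T [0.04 0.14 0.02] q [-0.76  0.31  1.54  0.    1.29  1.05] w 0.016 t 35.72
cap [363 291] [ 0.4422 -0.0804] [22.4 22.7]
```

View pics/g.png

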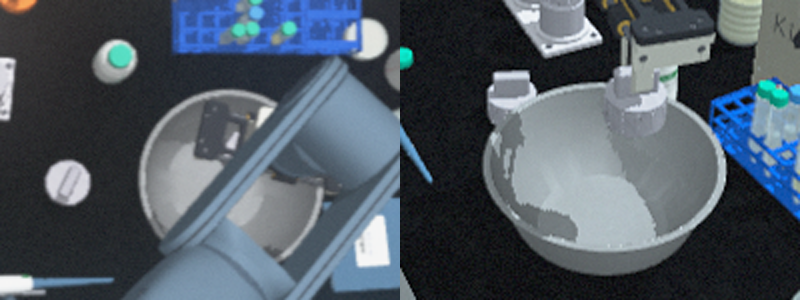

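Request:
step_arm:
  linear:
    - [0, 0, -0.025]
    - [0, 0, -0.025]
    - [0, 0, -0.025]
    - [0, 0, -0.02]
    - [0, 0, -0.01]
  twist:
    - [0, 0, 0]
    - [0, 0, 0]
    - [0, 0, 0]
    - [0, 0, 0]
    - [0, 0, 0]
  claw: [1, 1, 1, 1, 1]

```text
t: 36.23
position: [0.4776, -0.3039, 0.0907]
eef_rot: [-3.116, 0.384, 0.005]
ft_force: [0.1, -0.6, -5.0]
width: 0.0163
```

Request:
step_arm:
  linear:
    - [0, 0, -0.01]
    - [0, 0, -0.01]
    - [0, 0, -0.005]
    - [0, 0, -0.003]
    - [0, 0, 0]
  twist:
    - [0, 0, 0]
    - [0, 0, 0]
    - [0, 0, 0]
    - [0, 0, 0]
    - [0, 0, 0]
  claw: [1, 1, 1, 1, 1]

```text
t: 36.65
position: [0.4788, -0.3059, 0.0651]
eef_rot: [3.118, -0.386, 0.0]
ft_force: [0.8, 0.6, -5.4]
width: 0.0158
```

```bash
python3 -c "
from h import *
st()"
```

```text
pos [ 0.4788 -0.3059  0.0651] phi -104.1 F [ 0.8  0.6 -5.4] T [0.03 0.2  0.04] q [-0.76  0.45  1.7  -0.    1.    1.05] w 0.0158 t 36.65
```

Request:
step_arm:
  linear:
    - [0, 0, -0.002]
    - [0, 0, -0.002]
    - [0, 0, -0.002]
    - [0, 0, 0]
    - [0, 0, 0]
  twist:
    - [0, 0, 0]
    - [0, 0, 0]
    - [0, 0, 0]
    - [0, 0, 0]
    - [0, 0, 0]
  claw: [1, 1, 1, 1, 1]

```text
t: 37.07
position: [0.4775, -0.3054, 0.0598]
eef_rot: [-3.117, 0.385, 0.004]
ft_force: [-6.0, 3.0, 1.5]
width: 0.0158
```

Request:
step_arm:
  linear:
    - [0, 0, 0]
    - [0, 0, 0]
    - [0, 0, 0]
    - [0, 0, 0]
    - [0, 0, 0]
  twist:
    - [0, 0, 0]
    - [0, 0, 0]
    - [0, 0, 0]
    - [0, 0, 0]
    - [0, 0, 0]
  claw: [-0.3, -0.3, -0.3, -0.3, -0.3]

```text
t: 37.48
position: [0.4792, -0.3062, 0.0596]
eef_rot: [3.117, -0.386, 0.002]
ft_force: [0.7, 0.4, -0.1]
width: 0.0447
```

Request:
step_arm:
  linear:
    - [0, 0, 0.025]
    - [0, 0, 0.03]
    - [0, 0, 0.03]
    - [0, 0, 0.03]
    - [0, 0, 0.02]
  twist:
    - [0, 0, 0]
    - [0, 0, 0]
    - [0, 0, 0]
    - [0, 0, 0]
    - [0, 0, 0]
  claw: [-0.3, -0.3, -0.3, -0.3, -0.3]

```text
t: 37.9
position: [0.4796, -0.3066, 0.1974]
eef_rot: [3.115, -0.385, 0.005]
ft_force: [0.6, -0.1, 0.2]
width: 0.0604
```

Request:
step_arm:
  linear:
    - [-0.006, 0.037, 0]
    - [-0.006, 0.037, 0]
    - [-0.006, 0.037, 0]
    - [-0.006, 0.037, 0]
    - [-0.006, 0.037, 0]
  twist:
    - [0, 0, -0.07]
    - [0, 0, -0.06]
    - [0, 0, 0]
    - [0, 0, 0]
    - [0, 0, 0]
  claw: [-0.3, -0.3, -0.3, -0.3, -0.3]

```text
t: 38.32
position: [0.4483, -0.1194, 0.1943]
eef_rot: [3.086, -0.589, 0.001]
ft_force: [1.0, 0.8, 0.7]
width: 0.0603
```

Request:
step_arm:
  linear:
    - [-0.006, 0.04, 0]
    - [0, 0, -0.02]
    - [0, 0, -0.02]
    - [0, 0, -0.02]
    - [0, 0, 0]
  twist:
    - [0, 0, 0]
    - [0, 0, 0]
    - [0, 0, 0]
    - [0, 0, 0]
    - [0, 0, 0]
  claw: [-0.3, -0.3, -0.3, -0.3, -0.3]

```text
t: 38.73
position: [0.4406, -0.0794, 0.1314]
eef_rot: [-3.085, 0.586, 0.008]
ft_force: [-0.3, 0.7, 0.2]
width: 0.0607
```

Request:
step_arm:
  linear:
    - [0, 0, 0]
    - [0, 0, 0]
    - [0, 0, 0]
    - [0, 0, 0]
    - [0, 0, 0]
  twist:
    - [0, 0, 0]
    - [0, 0, 0]
    - [0, 0, 0]
    - [0, 0, 0]
    - [0, 0, 0]
  claw: [-0.3, -0.3, -0.3, -0.3, -0.3]

```text
t: 39.15
position: [0.4433, -0.0812, 0.135]
eef_rot: [3.086, -0.588, 0.003]
ft_force: [0.4, -0.4, 0.1]
width: 0.0603
```

```bash
python3 -c "
from h import *
st()
s=cap('side');t=cap('top');caps(t)
f=lambda c,p:cv2.resize(c['pixels'][p[1]-75:p[1]+75,p[0]-100:p[0]+100,::-1],(400,300),interpolation=cv2.INTER_CUBIC)
cv2.imwrite('pics/i.png',np.hstack([f(t,(410,275)),f(s,(340,310))]))
"
```

```text
pos [ 0.4433 -0.0812  0.135 ] phi -111.6 F [ 0.4 -0.4  0.1] T [0.06 0.18 0.02] q [-0.43  0.17  1.9   0.    1.07  1.52] w 0.0603 t 39.15
```

View pics/i.png

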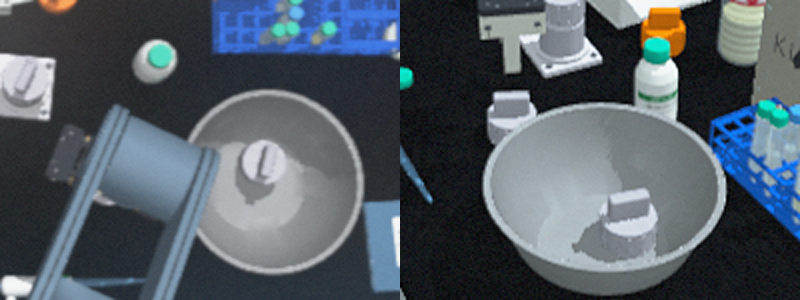

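Request:
step_arm:
  linear:
    - [-0.001, 0.0005, -0.025]
    - [0, 0, -0.02]
    - [0, 0, -0.02]
    - [0, 0, -0.01]
    - [0, 0, -0.006]
  twist:
    - [0, 0, 0]
    - [0, 0, 0]
    - [0, 0, 0]
    - [0, 0, 0]
    - [0, 0, 0]
  claw: [-0.3, -0.3, -0.3, -0.3, -0.3]
  grip_force: 30

```text
t: 39.67
position: [0.441, -0.08, 0.0519]
eef_rot: [-3.086, 0.588, 0.003]
ft_force: [-0.5, -0.0, 0.5]
width: 0.0604
```

Request:
step_arm:
  linear:
    - [0, 0, 0]
    - [0, 0, 0]
    - [0, 0, 0]
    - [0, 0, 0]
    - [0, 0, 0]
  twist:
    - [0, 0, 0]
    - [0, 0, 0]
    - [0, 0, 0]
    - [0, 0, 0]
    - [0, 0, 0]
  claw: [1, 1, 1, 1, 1]

```text
t: 40.08
position: [0.4423, -0.0805, 0.0539]
eef_rot: [3.086, -0.587, 0.003]
ft_force: [-0.8, 1.2, 0.4]
width: 0.0317
```

Request:
step_arm:
  linear:
    - [0, 0, 0]
    - [0, 0, 0]
    - [0, 0, 0]
    - [0, 0, 0]
    - [0, 0, 0]
  twist:
    - [0, 0, 0]
    - [0, 0, 0]
    - [0, 0, 0]
    - [0, 0, 0]
    - [0, 0, 0]
  claw: [1, 1, 1, 1, 1]

```text
t: 40.5
position: [0.442, -0.08, 0.0535]
eef_rot: [-3.086, 0.588, -0.001]
ft_force: [0.0, 4.0, 6.6]
width: 0.0161
```

Request:
step_arm:
  linear:
    - [0, 0, 0.025]
    - [0, 0, 0.03]
    - [0, 0, 0.03]
    - [0, 0, 0.03]
    - [0, 0, 0.03]
  twist:
    - [0, 0, 0]
    - [0, 0, 0]
    - [0, 0, 0]
    - [0, 0, 0]
    - [0, 0, 0]
  claw: [1, 1, 1, 1, 1]

```text
t: 40.92
position: [0.4404, -0.0802, 0.1983]
eef_rot: [3.086, -0.587, -0.005]
ft_force: [0.9, -0.2, -5.8]
width: 0.0156
```

```bash
python3 -c "
from h import *
st()"
```

```text
pos [ 0.4404 -0.0802  0.1983] phi -111.6 F [ 0.9 -0.2 -5.8] T [0.05 0.11 0.04] q [-0.43  0.1   1.81 -0.    1.23  1.52] w 0.0156 t 40.92
```

Request:
step_arm:
  linear:
    - [-0.006, -0.0385, 0]
    - [-0.006, -0.0385, 0]
    - [-0.006, -0.0385, 0]
    - [-0.006, -0.0385, 0]
    - [-0.006, -0.0385, 0]
  twist:
    - [0, 0, 0]
    - [0, 0, 0]
    - [0, 0, 0]
    - [0, 0, 0]
    - [0, 0, 0]
  claw: [1, 1, 1, 1, 1]

```text
t: 41.33
position: [0.4101, -0.2739, 0.197]
eef_rot: [-3.085, 0.587, 0.004]
ft_force: [0.8, 0.1, -5.8]
width: 0.0158
```

Request:
step_arm:
  linear:
    - [-0.006, -0.0385, 0]
    - [0, 0, 0]
    - [0, 0, -0.02]
    - [0, 0, -0.02]
    - [0, 0, -0.02]
  twist:
    - [0, 0, 0]
    - [0, 0, 0]
    - [0, 0, 0]
    - [0, 0, 0]
    - [0, 0, 0]
  claw: [1, 1, 1, 1, 1]

```text
t: 41.75
position: [0.4046, -0.3111, 0.1363]
eef_rot: [-3.085, 0.589, 0.003]
ft_force: [0.1, 0.2, -5.5]
width: 0.0155
```

Request:
step_arm:
  linear:
    - [0, 0, -0.02]
    - [0, 0, -0.02]
    - [0, 0, -0.015]
    - [0, 0, -0.01]
    - [0, 0, 0]
  twist:
    - [0, 0, 0]
    - [0, 0, 0]
    - [0, 0, 0]
    - [0, 0, 0]
    - [0, 0, 0]
  claw: [1, 1, 1, 1, 1]

```text
t: 42.17
position: [0.4063, -0.3099, 0.0714]
eef_rot: [-3.083, 0.588, 0.0]
ft_force: [2.9, 2.4, -0.7]
width: 0.0158
```

```bash
python3 -c "
from h import *
st()"
```

```text
pos [ 0.4063 -0.3099  0.0714] phi -111.6 F [ 2.9  2.4 -0.7] T [ 0.74 -0.52 -0.06] q [-0.87  0.36  1.83  0.    0.96  1.07] w 0.0158 t 42.17
```

Request:
step_arm:
  linear:
    - [0.004, 0.002, 0]
    - [0, 0.0, -0.002]
    - [0, 0, -0.002]
    - [0, 0, 0]
    - [0, 0, 0]
  twist:
    - [0, 0, 0]
    - [0, 0, 0]
    - [0, 0, 0]
    - [0, 0, 0]
    - [0, 0, 0]
  claw: [1, 1, 1, 1, 1]

```text
t: 42.58
position: [0.4094, -0.3091, 0.0688]
eef_rot: [-3.086, 0.587, 0.001]
ft_force: [-0.8, 0.5, -6.0]
width: 0.0157
```

Request:
step_arm:
  linear:
    - [0, 0, 0]
    - [0, 0, 0]
    - [0, 0, 0]
    - [0, 0, 0]
    - [0, 0, 0]
  twist:
    - [0, 0, 0]
    - [0, 0, 0]
    - [0, 0, 0]
    - [0, 0, 0]
    - [0, 0, 0]
  claw: [-0.3, -0.3, -0.3, -0.3, -0.3]

```text
t: 43.0
position: [0.41, -0.3097, 0.0697]
eef_rot: [3.085, -0.587, 0.002]
ft_force: [-0.2, -0.2, -0.8]
width: 0.0441
```

Request:
step_arm:
  linear:
    - [0, 0, 0.02]
    - [0, 0, 0.03]
    - [0, 0, 0.03]
    - [0, 0, 0.03]
    - [0, 0, 0.03]
  twist:
    - [0, 0, 0]
    - [0, 0, 0]
    - [0, 0, 0]
    - [0, 0, 0]
    - [0, 0, 0]
  claw: [-0.3, -0.3, -0.3, -0.3, -0.3]

```text
t: 43.42
position: [0.4096, -0.3092, 0.2108]
eef_rot: [3.086, -0.587, 0.0]
ft_force: [0.9, -0.2, 0.3]
width: 0.0604
```

Request:
step_arm:
  linear:
    - [0, 0.038, 0.01]
    - [0, 0.038, 0.01]
    - [0, 0.038, 0]
    - [0, 0.038, 0]
    - [0, 0.038, 0]
  twist:
    - [0, 0, 0]
    - [0, 0, 0]
    - [0, 0, 0]
    - [0, 0, 0]
    - [0, 0, 0]
  claw: [-0.3, -0.3, -0.3, -0.3, -0.3]

```text
t: 43.83
position: [0.4095, -0.1179, 0.2297]
eef_rot: [3.086, -0.589, 0.003]
ft_force: [0.4, 1.2, -0.6]
width: 0.0606
```

Request:
step_arm:
  linear:
    - [0, 0.038, 0]
    - [0, 0.03, 0]
    - [0, 0, 0]
    - [0, 0, 0]
    - [0, 0, 0]
  twist:
    - [0, 0, 0]
    - [0, 0, 0]
    - [0, 0, 0]
    - [0, 0, 0]
    - [0, 0, 0]
  claw: [-0.3, -0.3, -0.3, -0.3, -0.3]

```text
t: 44.25
position: [0.41, -0.0516, 0.2295]
eef_rot: [3.086, -0.586, 0.002]
ft_force: [1.6, -0.0, -0.5]
width: 0.0603
```

```bash
python3 -c "
from h import *
st()
s=cap('side');t=cap('top')
f=lambda c,p:cv2.resize(c['pixels'][p[1]-90:p[1]+90,p[0]-120:p[0]+120,::-1],(400,300),interpolation=cv2.INTER_CUBIC)
cv2.imwrite('pics/j.png',np.hstack([f(t,(375,270)),f(s,(340,290))]))
for u in [(441,282),(447,300)]: print(ray(t,u,.064))
"
```

```text
pos [ 0.41   -0.0516  0.2295] phi -111.5 F [ 1.6 -0.  -0.5] T [ 0.02  0.11 -0.02] q [-0.4   0.01  1.83 -0.    1.3   1.55] w 0.0603 t 44.25
[ 0.4680077  -0.29773232  0.064     ]
[ 0.41730649 -0.31365805  0.064     ]
```

View pics/j.png

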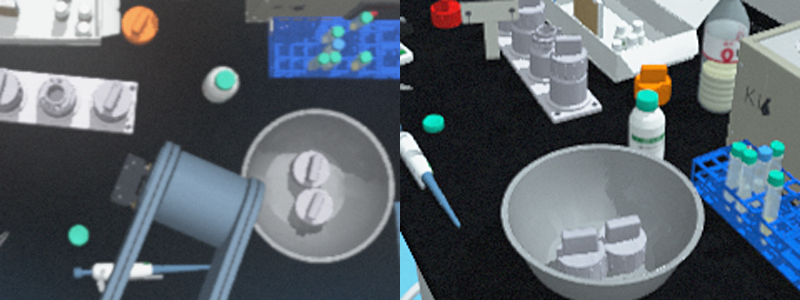

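```bash
python3 -c "
from h import *
print(r.sign_off())"
```

```text
the job is handed in; nothing more can be done
None
```

The job is done and handed in at 44 s of the 208 s allowed. Only the pots of mouth1 and mouth3 held bottles, so I capped those two and put the other two caps in the bowl.

- **Pot of mouth3:** the cap went straight into an opening and was run in clockwise. It sank at the expected rate and stopped at 74.2 mm, worked out from the tool height. It took 0.44 Nm of tightening torque there.
- **Pot of mouth1:** the cap rested on the lands and was backed off about 23 degrees, and then it dropped in. It was run in to 74.2 mm and took 0.45 Nm of tightening torque.
- **Last pictures:** I saw the mouth3 cap level from the side just after I released it. The final picture shows both caps still on their pots and the other two lying on the bowl floor. The two empty pots are open, and the reagent bottle looks unmoved. The arm was clear of everything.

No check failed or disagreed. The second bowl cap touched the sloping wall on the way in, so I shifted it about 4 mm towards the middle before letting go. I did not measure the seated heights a second time with the cameras.

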